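Pack and lock the glass kit case

TASK

Pack the course kit: turn the carousel by its knob until the green solder spool stands in the opening of the clear cover, stand that spool upright in the small compartment of the case, lay every glass strip from the board gently in the large compartment, and shut the lid. Then lock the case: hold the key in the lid's lock and rock it back and forth with a light touch until it drops into the keyway, turn it clockwise until the bolt is fully out, and put the key back upright, fully down in its block. Leave the other spools in the carousel and do not disturb the other things on the table.

Things in the scene. Friction and masses are not known exactly. Their poses are not given: they have to be found in the camera images.
- case: kit case: open plywood box fixed to the table, 210 (x, front to back) x 320 (y) x 70 mm tall; walls 6 mm, floor 8 mm. Origin at the centre of its underside, -x points out of its front. A divider (50 mm high) at y = +66 mm parts the large compartment for glass (y -154 to +63 mm) from the small one for the spool (y +69 to +154 mm); both 198 mm front to back
- lid (a joint): hinge of the case's lid, rad: 0 shut, 1.9 fully open (leaning back past upright). The hinge is stiff: the lid stays where it is left and takes at most about 6 N at its front edge to move
- lid_hinge (a point): the middle of the lid's hinge line, on the case's rear rim (underside of the lid); y along the hinge line. The lid reaches 210 mm from it and is 12 mm thick
- lock (a point): centre of the round mouth (26 mm wide) of the steel lock escutcheon on the lid's outer face, 35 mm behind the lid's front edge, standing 8 mm above the lid; with the lid shut z points up, -x to the case's front. On the lid's inside the lock hangs 26 mm down. A key dropped home sits with its flange on this mouth
- plug (a point): centre of the top face of the dark lock plug, 12 mm down in the mouth (axes as lock, they do not turn). It has a through slot, the keyway, 22.5 x 7.5 mm; open, it points up to 0.6 rad to either side of the x axis, unknown which way. A key turned on the plug under a light push (3 to 10 N) drops 12 mm when over it; a much harder push may drag the plug round
- bolt (a joint): travel of the lock's bolt, m: 0 open, about 0.013 fully out under the catch of the case's front wall. The dropped key turns plug and bolt clockwise seen from above, first with free play; the plug stops, bolt fully out, 1.2 rad clockwise of the lock's x axis. The key then draws out at any angle. Shut the lid with the bolt in
- key: the key, 95 mm tall, 0.12 kg, standing blade down in the wooden block; origin at the centre of the blade's tip, z up the shank. Blade 20 (x) x 5 (y) x 24 mm; then a round flange 38 mm wide (z 24 to 29 mm), a round shank 16 mm thick, and on top a flat yellow bow 56 (x) x 12 (y) mm, z 57 to 95 mm
- block_hole (a point): centre of the mouth of the key's hole in the top of the wooden block (50 x 80 x 45 mm, fixed): round, 28 mm wide, 32 mm deep; z up. The key stands in it on its flange
- carousel (a joint): turning angle of the parts carousel, rad, growing anticlockwise seen from above; turns without end and stays where it is left (friction about 0.06 N m). White turntable, 256 mm diameter, top 22 mm above the table, with four quarter compartments parted by 5 mm walls that reach 56 mm above the table
- knob (a point): centre of the red bar knob on top of the carousel's axis, 104 mm above the table; turns with the carousel. The bar is 56 (its x) x 14 (its y) x 30 mm tall; its x axis and -x, y and -y axes point along the middles of the four compartments. A clear cover lies beneath it, its top 78 mm above the table
- opening (a point): the place on the turntable, 85 mm from the carousel's axis, in the middle of the opening in the clear cover; spools can be taken out only here. The opening faces along its -x axis, is 176 mm wide (along y) and begins 15 mm from the axis; z up
- spool_green: a spool of solder, 54 mm diameter, 45 mm tall, 0.2 to 0.35 kg, with green end flanges, standing upright in a carousel compartment; origin at the centre of its underside, z up its axis. This one is wanted
- spool_red: a spool of solder, 54 mm diameter, 45 mm tall, 0.2 to 0.35 kg, with red end flanges, standing upright in a carousel compartment; origin at the centre of its underside, z up its axis. To stay in the carousel
- spool_blue: a spool of solder, 54 mm diameter, 45 mm tall, 0.2 to 0.35 kg, with blue end flanges, standing upright in a carousel compartment; origin at the centre of its underside, z up its axis. To stay in the carousel
- spool_yellow: a spool of solder, 54 mm diameter, 45 mm tall, 0.2 to 0.35 kg, with yellow end flanges, standing upright in a carousel compartment; origin at the centre of its underside, z up its axis. To stay in the carousel
- strip_amber: a strip of amber glass, 150 x 22 x 6 mm (about 50 g), lying flat on the board; origin at the centre of its underside, x along its length, z up. Not every strip is there each time
- strip_plum: a strip of plum glass, 150 x 22 x 6 mm (about 50 g), lying flat on the board; origin at the centre of its underside, x along its length, z up. Not every strip is there each time
- strip_green: a strip of green glass, 150 x 22 x 6 mm (about 50 g), lying flat on the board; origin at the centre of its underside, x along its length, z up. Not every strip is there each time
- strip_orange: a strip of orange glass, 150 x 22 x 6 mm (about 50 g), lying flat on the board; origin at the centre of its underside, x along its length, z up. Not every strip is there each time
- board: cork board with a cardboard pattern, 200 (x) x 240 (y) x 6 mm, fixed to the table; origin at the centre of its underside
- jar: green glass jar, 56 mm diameter, 60 mm tall; bystander, origin at its underside
- pliers: pliers with red handles, about 155 mm long, lying; bystander
Mind the look-alikes: they are no part of the job. Leave any orange look-alike of the key alone.

How it is judged:
By the outcome, as a careful person would: the job done as asked, in the order asked, and still so for the second after the job is handed in, with the robot touching nothing.
Of strip_amber, strip_plum, strip_green, strip_orange only 1 to 3 are there at a start; the rules pass over those that are not, and their reading is None.
At some moment in a run one of strip_amber, strip_plum, strip_green, strip_orange may be knocked a few centimetres aside while the robot is not near it.
It also fails if it takes over 210 s, if anything falls off the work surface, if the arm or the gripper's body presses on something with over 40 N, if the wrist force passes 120 N, or if a joint passes its speed limit or range.

ROBOT

A 6-joint arm with a two-finger parallel gripper is mounted at the origin on the work surface. World frame = base frame: x ahead of the robot, y to its left, z up, the work surface at z = 0. Lengths are in mm, angles in degrees, forces in N, time in s.
With the tool pointing down it reaches from about 300 to 850 mm from the base axis. Payload 4.2 kg.
Tool frame: the origin (TCP) lies midway between the tips of the shut fingers; the grasp point (between the pads) lies env.hold_point_z behind it (env.hold_point_z is the distance from the TCP to the grasp point, in mm); z points along the fingers, y is the line along which they close (so a half turn about z gives the same grasp; the last joint's range is limited). The gripper opens to 91 mm and grips with 3 to 60 N. Pads are 32 mm wide; open, the fingers measure 118 mm over their backs; the gripper's body (76 mm by 178 mm) begins 60 mm behind the grasp point.
Start: joints at [-65.833, 18.312, 89.639, -0, 72.044, -1.146], TCP at [245.856, -519.806, 213.976] pointing down, gripper open.
Joint ranges: [-177.97, 177.97], [-48.28, 115.42], [12.27, 149.76], [-77.06, 257.06], [2.81, 150.46], [-146.56, 146.56]. Speed limits (degrees/s): [147.25, 147.25, 180, 180, 180, 180].

INTERFACE

Orientations are given as [roll, pitch, yaw] about the fixed x, y, z axes, in that order (R = Rz(yaw) Ry(pitch) Rx(roll)).
In Python, from workcell import env, viewer, spotter gives the robot as it stands.
- The arm moves only by the tool apply_moves, never from a script. Its arguments are lists of equal length, an entry for each row: "delta_pos": the shift along the world's x, y, z normalised to -1 to 1, where 1 is 120 mm, a list of three; "rot": the turn, a rotation vector about the world's x, y, z normalised to -1 to 1, where 1 is 1.5 rad, a list of three; "hand": the opening, from 0 (shut) to 1 (fully open). A call has 1 to 10 rows; each row is the pose to reach, as a shift and turn from the pose commanded when the call began; what a row does not reach only later rows make up. A row lasts 1/12 s, in which the tool goes at most 41.7 mm and 7.16 degrees, less where a joint would pass 70% of its speed; a pose out of reach is approached as far as the arm can. A call with a number of a shift or a turn outside -1 to 1 is refused whole. A call with a gripper value outside its range is refused whole. The fingers move at their own pace and stop on an object; "newtons" is the grip in N (left out, the last holds). Time passes only in rows, so rows that repeat a pose let the fingers close. It gives the time, the measured TCP pose, the force, the opening and the grip force at its end, in the units of the state.
- env.state(): the state, without advancing time (a new reading comes with each control period).
- viewer.grab_frame(name): name is "scene" or "side" or "wrist"; returns a dict with "pixels" (480x640x3 uint8, red, green, blue), "camera_matrix" (3x3 intrinsics, pixels), "R" (3x3) and "t" (3): a world point X has camera coordinates R X + t; the wrist camera has in their place "mount" (4x4, takes a point from camera to tool coordinates, whose origin is the TCP and whose axes are the flange's). Camera axes: x right, y down, z forward; pixel columns grow to the right and rows downward; lengths in mm; the calibration is good to about 2 mm. A picture is of the moment at which its call begins: read the wrist's pose just before it. There is no depth.
- env.job_done(): hands the job in; it is judged then, once.
Trained networks look in a picture, given as the dict that the camera call returned (one of the last four; its "shot" number tells which), for a name from the list of things; names that differ only in an ending like _2 or _b are one class to them, and where a whole thing is asked for, a point or a joint stands for the part that bears it (a point fixed in the world has none). Each returns a list of dicts, best first, with "score" (0 to 1); they miss things now and then, are a little off and sometimes report something else, mostly with a low value. They report only what shows in the picture. A call takes as long as a camera call. They do not tell look-alikes from the thing itself.
- spotter.trace(picture, query): "mask" (480x640 bool, what is visible of it) and "box" ([centre column, centre row, width, height] in pixels, round what is visible of it).
- spotter.landmark_of(picture, query): "position" ([column, row] in pixels: a listed point, or the origin of a listed thing).
The state is a dict: "time_s": time; "qpos": joint angles; "qvel": joint speeds; "effort": joint torques, N m; "ee_pos": TCP position; "ee_rot": TCP orientation; "force": force on the tool from outside, world axes, zero at the start; "torque": the same for the moment, N m; "gripper_width": finger opening in mm; "gripper_force": force on a finger pad.
Only numpy, scipy, OpenCV 4.12 (cv2) and the standard library are available. Lean on these libraries where they do the work, as an engineer would, in place of code of your own. Each camera call takes 0.05 s, during which the arm holds its last target. There are 200 camera calls.

## Working session

There is one attempt and no reset: what is moved stays moved. The work goes in short steps, Python scripts to look and compute and a tool call to move; the robot and the scene stay as the last step left them, time stands still between calls to the robot, and variables do not carry over. Pictures are saved under pics/ and viewed, at most 19 in all, crops included, and the job is handed in when it is done.

Besides the shell and the picture viewer there is one more tool, called in YAML: its name, and indented under it one key for each argument. apply_moves: Moves the arm, as the interface text tells. Its arguments: {"type":"object","properties":{"delta_pos":{"type":"array"},"rot":{"type":"array"},"hand":{"type":"array"},"newtons":{"type":"number"}},"required":["delta_pos","rot","hand"]}

```bash
ls; mkdir -p pics
cat > h.py <<'E'
import numpy as np, cv2
from workcell import env, viewer, spotter
from scipy.spatial.transform import Rotation as Ro
def save(f,n,crop=None,s=1):
    im=f["pixels"][:,:,::-1]
    if crop: im=im[crop[1]:crop[3],crop[0]:crop[2]]
    if s!=1: im=cv2.resize(im,None,fx=s,fy=s,interpolation=cv2.INTER_CUBIC)
    cv2.imwrite("pics/"+n,im)
def cam(f,st=None):
    K=np.array(f["camera_matrix"])
    if "mount" in f:
        M=np.array(f["mount"]); T=np.eye(4); T[:3,:3]=Ro.from_euler('xyz',st["ee_rot"],degrees=True).as_matrix(); T[:3,3]=st["ee_pos"]
        E=np.linalg.inv(T@M); return K,E[:3,:3],E[:3,3]
    return K,np.array(f["R"]),np.array(f["t"])
def onz(c,p,z):
    K,R,t=c; d=R.T@np.linalg.inv(K)@np.array([p[0],p[1],1.]); o=-R.T@t
    return o+d*(z-o[2])/d[2]
def proj(c,X):
    K,R,t=c; q=K@(R@np.array(X,float)+t); return q[:2]/q[2]
def tri(cs,ps):
    A=[];b=[]
    for c,p in zip(cs,ps):
        K,R,t=c; d=R.T@np.linalg.inv(K)@np.array([p[0],p[1],1.]); d/=np.linalg.norm(d); o=-R.T@t
        P=np.eye(3)-np.outer(d,d); A.append(P); b.append(P@o)
    return np.linalg.lstsq(np.vstack(A),np.hstack(b),rcond=None)[0]
E
python3 - <<'E'
from h import *
st=env.state(); print(st, env.hold_point_z)
fs={}
for n in("scene","side"):
    f=viewer.grab_frame(n); fs[n]=f; save(f,n+"0.png")
for q in "case lid lid_hinge lock plug bolt key block_hole carousel knob opening spool_green spool_red spool_blue spool_yellow strip_amber strip_plum strip_green strip_orange board jar pliers".split():
    for n,f in fs.items():
        try: print(q,n,[(round(d["score"],2),np.round(d["position"]).tolist()) for d in spotter.landmark_of(f,q)[:3]])
        except Exception as e: print(q,n,e)
for n,f in fs.items(): print(n,np.round(-cam(f)[1].T@cam(f)[2]))
E
```

```text
pics
{'time_s': 0.0, 'qpos': array([-6.58324572e+01,  1.83497261e+01,  8.97065757e+01, -9.00548602e-04,
        7.20447860e+01, -1.14673061e+00]), 'qvel': array([-0.05927378, -0.02378985,  0.10849118, -0.00901205,  0.00033283,
       -0.04757832]), 'effort': array([-6.20530955e-04, -4.12460768e+01, -2.31968415e+01,  7.24689220e-02,
        4.55291674e-02, -1.39771223e-04]), 'ee_pos': array([ 245.6377655 , -519.32075539,  213.13834231]), 'ee_rot': array([-1.79898915e+02, -1.16703113e-03,  2.53145507e+01]), 'force': array([-0.39615311,  0.3487981 , -0.35959356]), 'torque': array([ 0.00379019, -0.02513375, -0.02286757]), 'gripper_force': 0.0, 'gripper_width': 91.14318215389063} 18.8
case scene [(0.82, [382.0, 199.0]), (0.71, [424.0, 94.0])]
case side [(0.64, [310.0, 373.0])]
lid scene it knows: block_hole, board, case, jar, key, knob, lid_hinge, lock, opening, pliers, plug, spool_blue, spool_green, spool_red, spool_yellow, strip_amber, strip_green, strip_orange, strip_plum
lid side it knows: block_hole, board, case, jar, key, knob, lid_hinge, lock, opening, pliers, plug, spool_blue, spo
[... 2046 characters left out ...]
7.0])]
spool_yellow side [(0.73, [367.0, 188.0])]
strip_amber scene [(0.49, [424.0, 94.0])]
strip_amber side []
strip_plum scene [(0.79, [307.0, 255.0])]
strip_plum side [(0.8, [316.0, 256.0])]
strip_green scene [(0.56, [286.0, 259.0])]
strip_green side [(0.68, [321.0, 248.0]), (0.44, [294.0, 370.0])]
strip_orange scene [(0.82, [328.0, 246.0])]
strip_orange side [(0.67, [300.0, 275.0]), (0.47, [247.0, 238.0])]
board scene [(0.91, [296.0, 265.0]), (0.65, [430.0, 248.0])]
board side [(0.71, [315.0, 257.0])]
jar scene [(0.88, [266.0, 342.0])]
jar side [(0.77, [280.0, 198.0])]
pliers scene [(0.9, [426.0, 249.0])]
pliers side [(0.8, [224.0, 318.0])]
scene [1290. -701.  727.]
side [335. 821. 874.]
```

View pics/scene0.png

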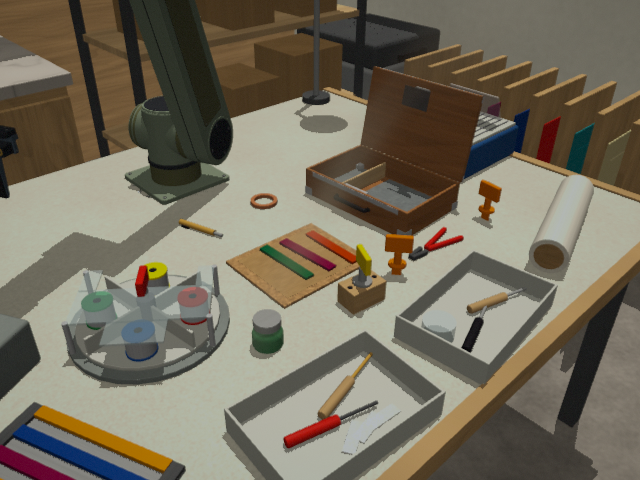

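View pics/side0.png

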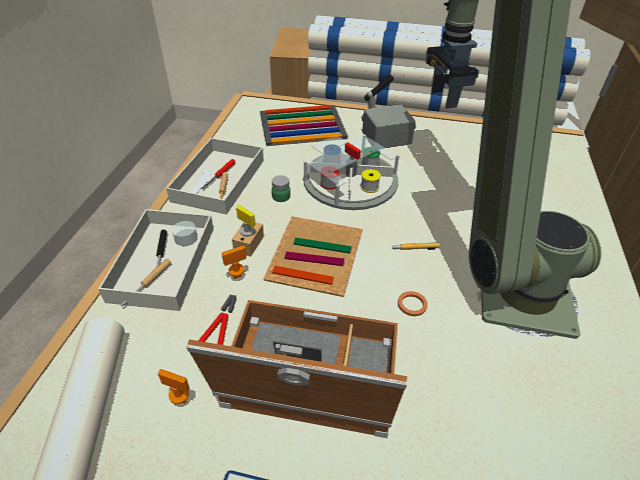

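The pictures show the real key at scene (364,262), with a yellow bow in the wooden block. The orange look-alikes are at scene (399,250) and (488,197), or side (234,260) and (174,385). The green spool is at scene (97,308), and yellow stands in the opening. Three strips lie on the board: green, plum and orange. The open case is at scene (380,190).

Run:
```python
from h import *
a=viewer.grab_frame("scene");b=viewer.grab_frame("side"); ca,cb=cam(a),cam(b)
def T(n,p,q):
    X=tri([ca,cb],[p,q]); print(n,np.round(X),np.round(proj(ca,X)-p,1),np.round(proj(cb,X)-q,1))
L=lambda f,q:spotter.landmark_of(f,q)[0]["position"]
for q in["block_hole","board","strip_plum","strip_green","spool_yellow","jar"]: T(q,L(a,q),L(b,q))
T("opening",L(a,"opening"),L(b,"opening"))
T("knob",(141,280),(352,150)); 
for n,p,z in[("green",(97,300),67),("red",(193,297),67),("blue",(140,330),67),("yellow",(156,270),67)]: print(n,np.round(onz(ca,p,z)))
for n in["strip_green","strip_plum","strip_orange"]:
    for f,c in((a,ca),(b,cb)):
        m=spotter.trace(f,n)[0]; ys,xs=np.nonzero(m["mask"])
        P=np.array([onz(c,p,12)[:2] for p in zip(xs,ys)]); r=cv2.minAreaRect(P.astype(np.float32)); print(n,m["score"],np.round(r[0]),np.round(r[1]),round(r[2]))
ia=cv2.resize(a["pixels"][60:240,290:490],None,fx=2,fy=2,interpolation=cv2.INTER_CUBIC)
ib=cv2.resize(b["pixels"][290:450,180:420],None,fx=1.6667,fy=1.6667,interpolation=cv2.INTER_CUBIC)
ic=cv2.resize(a["pixels"][225:315,330:420],(270,270),interpolation=cv2.INTER_CUBIC)
H=np.zeros((600,800,3),np.uint8); H[:360,:400]=ia; H[:ib.shape[0],400:400+ib.shape[1]]=ib; 
d=cv2.resize(a["pixels"][250:370,60:240],None,fx=2,fy=2,interpolation=cv2.INTER_CUBIC); H[360:600,:360]=d; H[320:590,420:690]=ic
cv2.imwrite("pics/m1.png",H[:,:,::-1])
```

```text
block_hole [671. -68.  91.] [-27.6 -11.3] [-19.9   7.9]
board [517. -26.  -2.] [3.2 1.4] [ 2.5 -1.4]
strip_plum [517.   4.  10.] [0.4 0.2] [ 0.3 -0.2]Traceback (most recent call last):
  File "<stdin>", line 6, in <module>
  File "<stdin>", line 5, in <lambda>
IndexError: list index out of range
```

Run:
```python
from h import *
a=viewer.grab_frame("scene");b=viewer.grab_frame("side"); ca,cb=cam(a),cam(b)
def T(n,p,q):
    X=tri([ca,cb],[p,q]); print(n,np.round(X),np.round(proj(ca,X)-p,1),np.round(proj(cb,X)-q,1))
T("opening",(155,288),(369,186)); T("yellow",(156,287),(367,188)); T("jar",(266,342),(280,198)); T("board",(296,265),(315,257))
T("knob",(141,280),(352,150)); T("hole",(360,280),(247,232)); T("keytop",(362,246),(242,207))
for n,p,z in[("green",(97,300),67),("red",(193,297),67),("blue",(140,330),67),("yellow",(156,270),67)]: print(n,np.round(onz(ca,p,z)))
for n in["strip_green","strip_plum","strip_orange"]:
    for f,c in((a,ca),(b,cb)):
        for m in spotter.trace(f,n)[:1]:
            ys,xs=np.nonzero(m["mask"])
            P=np.array([onz(c,p,12)[:2] for p in zip(xs,ys)]); r=cv2.minAreaRect(P.astype(np.float32)); print(n,m["score"],np.round(r[0]),np.round(r[1]),round(r[2]))
ia=cv2.resize(a["pixels"][60:240,290:490],None,fx=2,fy=2,interpolation=cv2.INTER_CUBIC)
ib=cv2.resize(b["pixels"][290:450,180:420],(400,267),interpolation=cv2.INTER_CUBIC)
ic=cv2.resize(a["pixels"][225:315,330:420],(270,270),interpolation=cv2.INTER_CUBIC)
H=np.zeros((600,800,3),np.uint8); H[:360,:400]=ia; H[:ib.shape[0],400:400+ib.shape[1]]=ib; 
d=cv2.resize(a["pixels"][250:370,60:240],None,fx=2,fy=2,interpolation=cv2.INTER_CUBIC); H[360:600,:360]=d; H[320:590,420:690]=ic
cv2.imwrite("pics/m1.png",H[:,:,::-1])
```

```text
opening [ 418. -304.   25.] [-0.2 -0.1] [-0.1  0.1]
yellow [ 420. -300.   24.] [1.5 1. ] [ 0.9 -0.7]
jar [ 663. -224.   -1.] [1.8 0.8] [ 1.1 -0.6]
board [513. -20.  -9.] [1.2 0.5] [ 1.  -0.5]
knob [ 482. -356.  107.] [-0.2 -0.1] [-0.1  0.1]
hole [691. -13.  46.] [1.  0.3] [ 0.8 -0.3]
keytop [695. -16. 127.] [2.  0.6] [ 1.5 -0.6]
green [ 432. -420.   67.]
red [ 539. -291.   67.]
blue [ 554. -404.   67.]
yellow [ 422. -297.   67.]
strip_green 0.62 [506. -47.] [154.  29.] 1
strip_green 0.74 [502. -45.] [151.  30.] 1
strip_plum 0.9 [516.   5.] [155.  30.] 2
strip_plum 0.83 [511.   7.] [150.  27.] 3
strip_orange 0.78 [530.  66.] [ 30. 156.] 89
strip_orange 0.82 [526.  66.] [ 32. 154.] 88
```

View pics/m1.png

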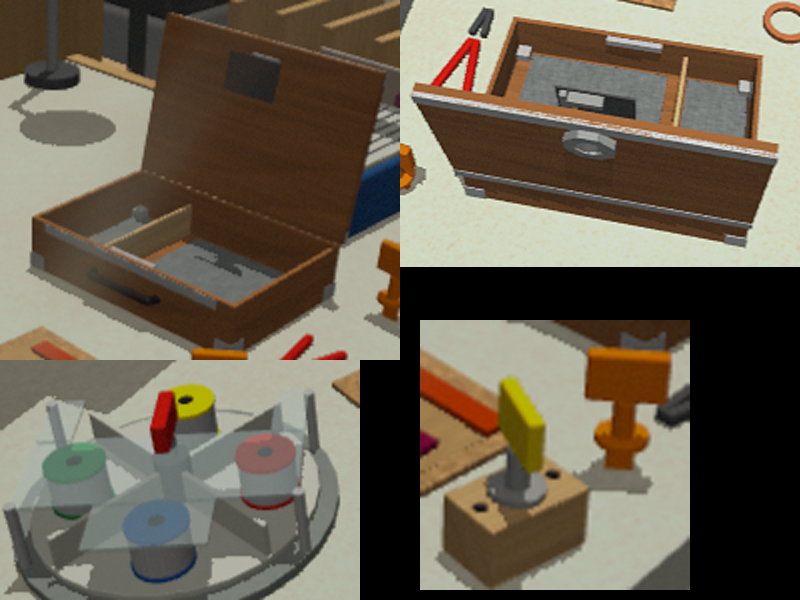

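The crops confirm the yellow-bowed key in the block, and the case front faces world -y. The knob bar lies along about 140°, so green needs a 90° clockwise turn. Next I move over the knob and look with the wrist camera.

apply_moves:
  delta_pos:
    - [1,0.69,0]
    - [1,0.69,0]
    - [1,0.69,0]
    - [1,0.69,0]
    - [1,0.69,0]
    - [1,0.69,0]
    - [1,0.69,0]
    - [1,0.69,0]
    - [1,0.69,0]
    - [1,0.69,0]
  rot:
    - [0,0,0.8]
    - [0,0,0.8]
    - [0,0,0.8]
    - [0,0,0.8]
    - [0,0,0.8]
    - [0,0,0.8]
    - [0,0,0.8]
    - [0,0,0.8]
    - [0,0,0.8]
    - [0,0,0.8]
  hand: [1,1,1,1,1,1,1,1,1,1]

```text
time_s: 3.68
ee_pos: [365.9, -436.9, 214.0]
ee_rot: [180.0, 0.0, 94.4]
force: [-0.2, -1.0, 0.0]
gripper_width: 91.4
gripper_force: 0.0
```

apply_moves:
  delta_pos:
    - [0.97,0.67,0]
    - [0.97,0.67,0]
    - [0.97,0.67,0]
    - [0.97,0.67,0]
    - [0.97,0.67,0]
    - [0.97,0.67,0]
    - [0.97,0.67,0]
    - [0.97,0.67,0]
  rot:
    - [0,0,0.535]
    - [0,0,0.535]
    - [0,0,0.535]
    - [0,0,0.535]
    - [0,0,0.535]
    - [0,0,0.535]
    - [0,0,0.535]
    - [0,0,0.535]
  hand: [1,1,1,1,1,1,1,1]

```text
time_s: 4.35
ee_pos: [482.5, -356.4, 213.9]
ee_rot: [180.0, -0.0, 140.1]
force: [-0.8, -0.3, 1.1]
gripper_width: 91.3
gripper_force: 0.0
```

Run:
```python
from h import *
a=viewer.grab_frame("scene");b=viewer.grab_frame("side"); ca,cb=cam(a),cam(b)
for n,p,q in[("front hi-x",(409,219),(250,302)),("front lo-x",(308,169),(397,324)),("lidtop lo-x",(372.5,67.5),(407,380)),("lidtop hi-x",(481.5,95),(188,342))]:
    print(n,np.round(tri([ca,cb],[p,q])))
print(np.round(onz(ca,(362.5,145),70)),np.round(onz(ca,(457.5,183.5),70)))
st=env.state(); print(st["ee_pos"],st["ee_rot"],st["qpos"])
f=viewer.grab_frame("wrist"); save(f,"w1.png"); c=cam(f,st); print(spotter.landmark_of(f,"knob")[:1])
for X in([482,-356,119],[420,-302,67]): print(proj(c,X))
```

```text
front hi-x [613. 216.  58.]
front lo-x [295. 208.  69.]
lidtop lo-x [280. 453. 273.]
lidtop hi-x [600. 469. 279.]
[292. 416.  70.] [603. 420.  70.]
[ 482.24158101 -356.58961808  213.94589055] [ 1.79992820e+02 -3.67155594e-03  1.39954887e+02] [-3.75835506e+01  2.05574478e+01  8.62653487e+01  7.65902826e-03
  7.31805635e+01 -8.75406533e+01]
[{'position': [320.0, 226.5], 'score': 0.84}]
[321.02247893 234.54217275]
[322.65619338 125.64440402]
```

View pics/w1.png

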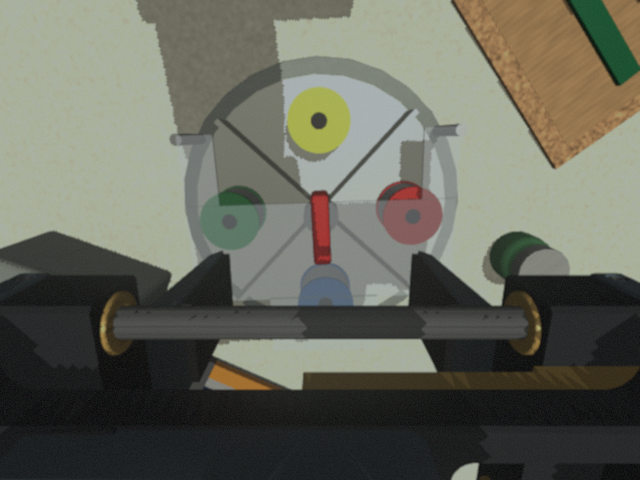

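The wrist view shows the red bar at (321,228) pointing towards yellow at the opening, with green at (230,215). I descend, grip and turn 90° clockwise.

apply_moves:
  delta_pos:
    - [0,0.01,-1]
    - [0,0.01,-1]
    - [0,0.01,-1]
    - [0,0.01,-1]
    - [0,0.01,-1]
    - [0,0.01,-1]
    - [0,0.01,-1]
    - [0,0.01,-1]
    - [0,0.01,-1]
    - [0,0.01,-1]
  rot:
    - [0,0,0]
    - [0,0,0]
    - [0,0,0]
    - [0,0,0]
    - [0,0,0]
    - [0,0,0]
    - [0,0,0]
    - [0,0,0]
    - [0,0,0]
    - [0,0,0]
  hand: [1,1,1,1,0,0,0,0,0,0]
  newtons: 15

```text
time_s: 5.38
ee_pos: [482.8, -355.8, 95.3]
ee_rot: [180.0, 0.1, 140.0]
force: [0.3, -0.6, -0.5]
gripper_width: 54.1
gripper_force: 0.0
```

apply_moves:
  delta_pos:
    - [0,0,0]
    - [0,0,0]
    - [0,0,0]
    - [0,0,0]
    - [0,0,0]
    - [0,0,0]
    - [0,0,0]
    - [0,0,0]
    - [0,0,0]
    - [0,0,0]
  rot:
    - [0,0,0]
    - [0,0,0]
    - [0,0,-0.06]
    - [0,0,-0.12]
    - [0,0,-0.18]
    - [0,0,-0.24]
    - [0,0,-0.3]
    - [0,0,-0.36]
    - [0,0,-0.42]
    - [0,0,-0.48]
  hand: [0,0,0,0,0,0,0,0,0,0]

```text
time_s: 6.22
ee_pos: [480.7, -354.9, 93.6]
ee_rot: [-179.8, -0.1, 98.5]
force: [-3.3, 0.6, 1.2]
gripper_width: 14.3
gripper_force: 15.0
```

apply_moves:
  delta_pos:
    - [0,0,0]
    - [0,0,0]
    - [0,0,0]
    - [0,0,0]
    - [0,0,0]
    - [0,0,0]
    - [0,0,0]
    - [0,0,0]
    - [0,0,0]
    - [0,0,0]
  rot:
    - [0,0,-0.06]
    - [0,0,-0.12]
    - [0,0,-0.18]
    - [0,0,-0.24]
    - [0,0,-0.3]
    - [0,0,-0.36]
    - [0,0,-0.42]
    - [0,0,-0.48]
    - [0,0,-0.54]
    - [0,0,-0.567]
  hand: [0,0,0,0,0,0,0,0,0,0]

```text
time_s: 7.05
ee_pos: [480.7, -355.0, 93.7]
ee_rot: [-179.8, 0.1, 49.9]
force: [-3.4, 0.9, 1.2]
gripper_width: 14.1
gripper_force: 15.0
```

apply_moves:
  delta_pos:
    - [0,0,0]
    - [0,0,0]
    - [0,0,0.2]
    - [0,0,0.5]
    - [0,0,0.9]
    - [0,0,1]
    - [0,0,1]
  rot:
    - [0,0,0]
    - [0,0,0]
    - [0,0,0]
    - [0,0,0]
    - [0,0,0]
    - [0,0,0]
    - [0,0,0]
  hand: [0.5,0.5,0.5,0.6,0.77,0.77,0.77]

```text
time_s: 7.63
ee_pos: [484.9, -357.2, 219.9]
ee_rot: [179.3, -0.0, 50.1]
force: [0.1, -0.7, 0.1]
gripper_width: 57.7
gripper_force: 0.0
```

apply_moves:
  delta_pos:
    - [-0.25,0.2,0]
    - [-0.25,0.2,0]
    - [-0.25,0.2,0]
    - [-0.25,0.2,0]
    - [-0.25,0.2,0]
    - [-0.25,0.2,0]
    - [-0.25,0.2,0]
    - [-0.25,0.2,0]
  rot:
    - [0,0,0.5]
    - [0,0,0.5]
    - [0,0,0.5]
    - [0,0,0.5]
    - [0,0,0.5]
    - [0,0,0.5]
    - [0,0,0.5]
    - [0,0,0.5]
  hand: [0.77,0.77,0.77,0.77,0.77,0.77,0.77,0.77]

```text
time_s: 8.3
ee_pos: [452.1, -331.2, 213.2]
ee_rot: [-180.0, -0.0, 92.9]
force: [0.3, -0.2, -0.2]
gripper_width: 70.0
gripper_force: 0.0
```

apply_moves:
  delta_pos:
    - [-0.25,0.2,0]
    - [-0.25,0.2,0]
    - [-0.25,0.2,0]
    - [-0.25,0.2,0]
    - [-0.25,0.2,0]
    - [-0.25,0.2,0]
    - [-0.25,0.2,0]
    - [-0.25,0.2,0]
  rot:
    - [0,0,0.547]
    - [0,0,0.547]
    - [0,0,0.547]
    - [0,0,0.547]
    - [0,0,0.547]
    - [0,0,0.547]
    - [0,0,0.547]
    - [0,0,0.547]
  hand: [0.77,0.77,0.77,0.77,0.77,0.77,0.77,0.77]

```text
time_s: 8.97
ee_pos: [422.2, -307.3, 213.6]
ee_rot: [180.0, -0.0, 140.0]
force: [0.3, 0.2, 0.6]
gripper_width: 70.3
gripper_force: 0.0
```

Run:
```python
from h import *
st=env.state(); print(st["ee_pos"],st["ee_rot"])
f=viewer.grab_frame("wrist"); save(f,"w2.png"); c=cam(f,st)
for d in spotter.trace(f,"spool_green")[:2]: print(d["score"],d["box"])
hsv=cv2.cvtColor(f["pixels"],cv2.COLOR_RGB2HSV)
for X in([420,-302,67],[482,-356,119]): print(proj(c,X))
for n,q in(("green","spool_green"),("knob","knob")):
    for d in spotter.trace(f,q)[:1]:
        ys,xs=np.nonzero(d["mask"]); print(n,np.round(onz(c,d["box"][:2],67 if n=="green" else 119),1), onz(c,(xs.mean(),ys.mean()),67))
```

```text
[ 422.18756402 -307.29128258  213.5766745 ] [ 1.79993670e+02 -2.93163356e-02  1.39980335e+02]
0.56 [327.2, 208.5, 54.1, 66.0]
0.28 [572.3, 95.5, 98.9, 138.7]
[323.51617408 214.68098256]
[322.03047832 324.93153726]
green [ 417.8 -295.8   67. ] [ 415.48152515 -296.77954098   67.        ]
knob [ 440.1 -321.3  119. ] [ 426.08139082 -311.09087584   67.        ]
```

View pics/w2.png

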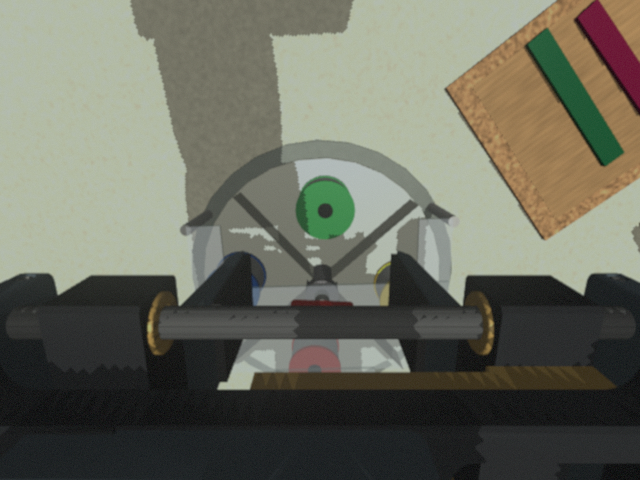

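Green stands in the opening at (325,210), about world (418,-298). I go down and grasp it.

apply_moves:
  delta_pos:
    - [-0.03,0.075,-0.5]
    - [-0.03,0.075,-0.9]
    - [-0.03,0.075,-0.9]
    - [-0.03,0.075,-0.9]
    - [-0.03,0.075,-0.9]
  rot:
    - [0,0,0]
    - [0,0,0]
    - [0,0,0]
    - [0,0,0]
    - [0,0,0]
  hand: [0.77,0.77,0.77,0.77,0.77]

```text
time_s: 9.58
ee_pos: [418.3, -298.1, 105.4]
ee_rot: [-180.0, -0.1, 140.0]
force: [0.4, -0.0, 1.3]
gripper_width: 70.1
gripper_force: 0.0
```

apply_moves:
  delta_pos:
    - [0,0,-0.2]
    - [0,0,-0.4]
    - [0,0,-0.6]
    - [0,0,-0.6]
    - [0,0,-0.6]
    - [0,0,-0.6]
    - [0,0,-0.6]
    - [0,0,-0.6]
    - [0,0,-0.6]
    - [0,0,-0.6]
  rot:
    - [0,0,0]
    - [0,0,0]
    - [0,0,0]
    - [0,0,0]
    - [0,0,0]
    - [0,0,0]
    - [0,0,0]
    - [0,0,0]
    - [0,0,0]
    - [0,0,0]
  hand: [0.77,0.77,0.77,0.77,0.77,0.3,0.3,0.3,0.3,0.3]
  newtons: 20

```text
time_s: 10.42
ee_pos: [419.8, -299.4, 35.8]
ee_rot: [180.0, 0.2, 140.0]
force: [0.9, -0.0, 7.5]
gripper_width: 53.4
gripper_force: 20.0
```

apply_moves:
  delta_pos:
    - [0,0,0]
    - [0,0,0.1]
    - [0,0,0.3]
    - [0,0,0.6]
    - [0,0,1]
    - [0,0,1]
    - [0,0,1]
  rot:
    - [0,0,0]
    - [0,0,0]
    - [0,0,0]
    - [0,0,0]
    - [0,0,0]
    - [0,0,0]
    - [0,0,0]
  hand: [0.3,0.3,0.3,0.3,0.3,0.3,0.3]

```text
time_s: 11.0
ee_pos: [420.2, -299.5, 157.2]
ee_rot: [180.0, 0.4, 140.0]
force: [0.0, -0.1, -3.2]
gripper_width: 53.6
gripper_force: 20.0
```

apply_moves:
  delta_pos:
    - [-0.04,0.3,0]
    - [-0.09,0.65,0]
    - [-0.13,1,0]
    - [-0.13,1,0]
  rot:
    - [0,0,0.1]
    - [0,0,0.1]
    - [0,0,0.1]
    - [0,0,0.1]
  hand: [0.3,0.3,0.3,0.3]
  newtons: 30

```text
time_s: 11.33
ee_pos: [398.6, -171.6, 151.4]
ee_rot: [179.9, -0.6, 148.8]
force: [-0.9, 0.2, -2.4]
gripper_width: 53.2
gripper_force: 30.0
```

apply_moves:
  delta_pos:
    - [-0.04,0.3,0]
    - [-0.09,0.65,0]
    - [-0.13,1,0]
    - [-0.13,1,0]
  rot:
    - [0,0,0.1]
    - [0,0,0.1]
    - [0,0,0.1]
    - [0,0,0.1]
  hand: [0.3,0.3,0.3,0.3]

```text
time_s: 11.67
ee_pos: [383.8, -52.5, 152.0]
ee_rot: [179.9, -0.4, 157.6]
force: [-0.6, -0.2, -3.7]
gripper_width: 53.2
gripper_force: 30.0
```

apply_moves:
  delta_pos:
    - [-0.04,0.3,0]
    - [-0.09,0.65,0]
    - [-0.13,1,0]
    - [-0.13,1,0]
  rot:
    - [0,0,0.1]
    - [0,0,0.1]
    - [0,0,0.1]
    - [0,0,0.1]
  hand: [0.3,0.3,0.3,0.3]

```text
time_s: 12.0
ee_pos: [369.4, 67.1, 152.5]
ee_rot: [179.9, -0.3, 166.2]
force: [0.9, -1.4, -2.8]
gripper_width: 53.8
gripper_force: 30.0
```

apply_moves:
  delta_pos:
    - [-0.04,0.3,0]
    - [-0.09,0.65,0]
    - [-0.13,1,0]
    - [-0.13,1,0]
    - [-0.13,1,0]
  rot:
    - [0,0,0.18]
    - [0,0,0.18]
    - [0,0,0.18]
    - [0,0,0.18]
    - [0,0,0.18]
  hand: [0.3,0.3,0.3,0.3,0.3]

```text
time_s: 12.42
ee_pos: [355.1, 182.7, 152.6]
ee_rot: [-179.9, -0.2, -178.4]
force: [0.0, -0.3, -3.1]
gripper_width: 53.3
gripper_force: 30.0
```

Run:
```python
from h import *
st=env.state(); print(st["ee_pos"],st["ee_rot"],st["force"])
f=viewer.grab_frame("wrist"); save(f,"w3.png"); c=cam(f,st)
for X in([613,214,70],[293,207,70],[603,421,70],[292,416,70]): print(np.round(proj(c,X)))
```

```text
[355.09131461 182.70923169 152.57630958] [-1.79921998e+02 -1.64904709e-01 -1.78403015e+02] [ 1.40083293e-03 -3.00026022e-01 -3.08377652e+00]
[346. 508.]
[357. 155.]
[570. 505.]
[655. 162.]
```

View pics/w3.png

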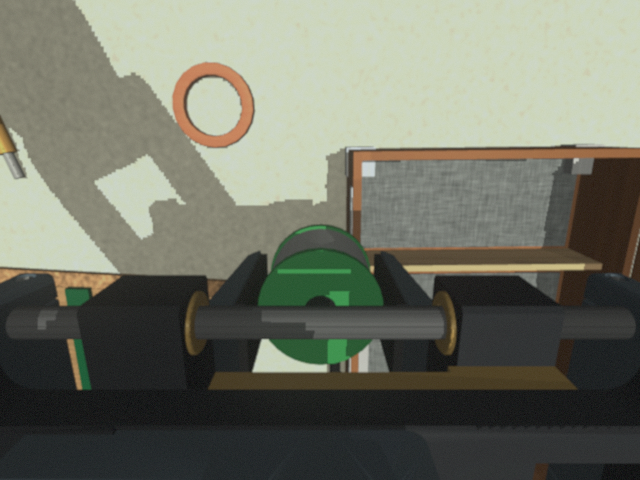

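The wrist shows the spool held upright, with the case's near-left corner at (350,150) and the divider at row 260. I place the spool in the small compartment.

apply_moves:
  delta_pos:
    - [-0.05,0.3,0]
    - [-0.1,0.65,0]
    - [-0.15,0.98,0]
    - [-0.15,0.98,0]
    - [-0.15,0.98,-0.2]
    - [-0.15,0.98,-0.5]
    - [-0.15,0.98,-0.8]
    - [-0.15,0.98,-0.9]
    - [-0.15,0.98,-0.9]
  rot:
    - [0,0,0]
    - [0,0,0]
    - [0,0,0]
    - [0,0,0]
    - [0,0,0]
    - [0,0,0]
    - [0,0,0]
    - [0,0,0]
    - [0,0,0]
  hand: [0.3,0.3,0.3,0.3,0.3,0.3,0.3,0.3,0.3]

```text
time_s: 13.22
ee_pos: [336.4, 295.1, 42.4]
ee_rot: [-179.6, -0.4, -178.8]
force: [0.5, -0.4, -1.9]
gripper_width: 53.5
gripper_force: 30.0
```

apply_moves:
  delta_pos:
    - [0,0,-0.04]
    - [0,0,-0.08]
    - [0,0,-0.11]
    - [0,0,-0.13]
    - [0,0,-0.13]
  rot:
    - [0,0,0]
    - [0,0,0]
    - [0,0,0]
    - [0,0,0]
    - [0,0,0]
  hand: [0.3,0.3,0.3,0.3,0.3]

```text
time_s: 13.63
ee_pos: [338.4, 299.2, 30.6]
ee_rot: [180.0, 0.0, -178.7]
force: [0.3, -0.7, -2.5]
gripper_width: 53.8
gripper_force: 30.0
```

apply_moves:
  delta_pos:
    - [0,0,-0.02]
    - [0,0,-0.04]
    - [0,0,-0.05]
    - [0,0,-0.05]
    - [0,0,-0.05]
  rot:
    - [0,0,0]
    - [0,0,0]
    - [0,0,0]
    - [0,0,0]
    - [0,0,0]
  hand: [0.3,0.3,0.3,0.3,0.3]

```text
time_s: 14.05
ee_pos: [338.2, 299.2, 24.3]
ee_rot: [180.0, -0.0, -178.7]
force: [0.1, -0.0, -2.5]
gripper_width: 53.7
gripper_force: 30.0
```

apply_moves:
  delta_pos:
    - [0,0,-0.01]
    - [0,0,-0.02]
    - [0,0,-0.025]
    - [0,0,-0.025]
    - [0,0,-0.025]
  rot:
    - [0,0,0]
    - [0,0,0]
    - [0,0,0]
    - [0,0,0]
    - [0,0,0]
  hand: [0.3,0.3,0.3,0.3,0.3]

```text
time_s: 14.47
ee_pos: [338.3, 299.3, 21.9]
ee_rot: [180.0, 0.0, -178.7]
force: [-2.5, -0.9, 5.9]
gripper_width: 53.4
gripper_force: 30.0
```

apply_moves:
  delta_pos:
    - [0,0,0]
    - [0,0,0]
    - [0,0,0]
    - [0,0,0.2]
    - [0,0,0.5]
    - [0,0,0.8]
    - [0,0,1]
    - [0,0,1]
    - [0,0,1]
  rot:
    - [0,0,0]
    - [0,0,0]
    - [0,0,0]
    - [0,0,0]
    - [0,0,0]
    - [0,0,0]
    - [0,0,0]
    - [0,0,0]
    - [0,0,0]
  hand: [0.77,0.77,0.77,0.77,0.77,0.77,0.77,0.77,0.77]

```text
time_s: 15.22
ee_pos: [338.9, 299.7, 142.4]
ee_rot: [179.9, 0.2, -178.7]
force: [-0.2, -0.0, -0.7]
gripper_width: 70.7
gripper_force: 0.0
```

apply_moves:
  delta_pos:
    - [0.25,-0.3,0.1]
    - [0.5,-0.6,0.2]
    - [0.8,-0.97,0.2]
    - [0.8,-0.97,0.2]
    - [0.8,-0.97,0.2]
  rot:
    - [0,0,0]
    - [0,0,0]
    - [0,0,0]
    - [0,0,0]
    - [0,0,0]
  hand: [0.45,0.45,0.45,0.45,0.45]

```text
time_s: 15.63
ee_pos: [436.5, 179.3, 163.9]
ee_rot: [-179.9, -0.0, -179.0]
force: [0.4, -0.2, 0.5]
gripper_width: 41.8
gripper_force: 0.0
```

apply_moves:
  delta_pos:
    - [0.25,-0.3,0]
    - [0.5,-0.6,0]
    - [0.8,-0.97,0]
    - [0.8,-0.97,0]
    - [0.8,-0.97,0]
    - [0.8,-0.97,0]
  rot:
    - [0,0,0]
    - [0,0,0]
    - [0,0,0]
    - [0,0,0]
    - [0,0,0]
    - [0,0,0]
  hand: [0.45,0.45,0.45,0.45,0.45,0.45]

```text
time_s: 16.13
ee_pos: [529.5, 66.0, 163.3]
ee_rot: [180.0, -0.2, -178.8]
force: [-0.5, -0.3, -0.3]
gripper_width: 40.8
gripper_force: 0.0
```

```bash
cat >> h.py <<'E'
def strips():
    st=env.state(); f=viewer.grab_frame("wrist"); c=cam(f,st); print(np.round(st["ee_pos"],1),np.round(st["ee_rot"],1))
    fs=[(f,c)]
    for n in("scene","side"): g=viewer.grab_frame(n); fs.append((g,cam(g)))
    for n in["strip_green","strip_plum","strip_orange","strip_amber"]:
        for k,(g,cc) in enumerate(fs):
            for m in spotter.trace(g,n)[:1]:
                ys,xs=np.nonzero(m["mask"])
                P=np.array([onz(cc,p,12)[:2] for p in zip(xs,ys)]); r=cv2.minAreaRect(P.astype(np.float32)); print(n,k,round(m["score"],2),np.round(r[0],1),np.round(r[1]),round(r[2],1))
    return f
E
python3 - <<'E'
from h import *
f=strips(); save(f,"w4.png")
E
```

```text
[529.5  66.  163.3] [ 180.    -0.2 -178.8]
strip_green 0 0.97 [500.7 -44.1] [150.  24.] 0.4
strip_green 1 0.6 [504.3 -46. ] [ 28. 157.] 90.0
strip_green 2 0.94 [501.7 -44.1] [152.  32.] 0.8
strip_plum 0 0.59 [505.4   6.8] [142.  25.] 3.4
strip_plum 1 0.98 [515.    5.8] [156.  32.] 3.6
strip_plum 2 0.66 [336.9 265.5] [56. 43.] 2.4
strip_orange 0 0.75 [525.9  67.4] [ 23. 150.] 88.7
strip_orange 1 0.77 [529.8  64.8] [ 30. 151.] 88.1
strip_orange 2 0.61 [526.6  68.9] [ 27. 148.] 89.4
strip_amber 1 0.42 [ 539.9 -300.4] [42. 17.] 47.2
strip_amber 2 0.7 [697.5 -30.9] [124.  76.] 82.1
```

View pics/w4.png

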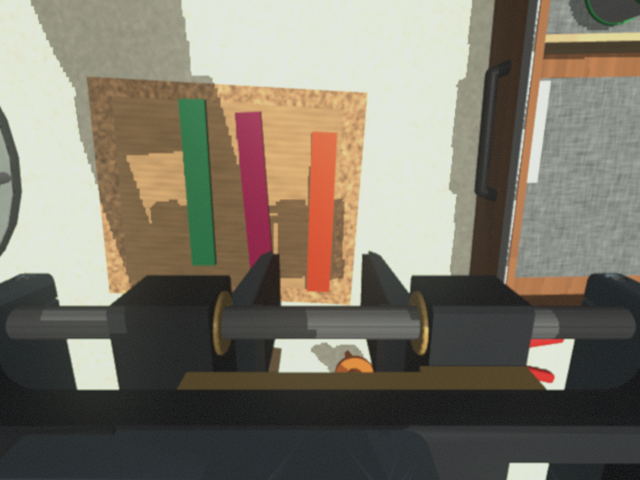

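The wrist view shows all three strips: green (198,180), plum (255,190) and orange (322,210). I take orange first.

apply_moves:
  delta_pos:
    - [-0.025,0.01,-0.3]
    - [-0.025,0.01,-0.6]
    - [-0.025,0.01,-0.9]
    - [-0.025,0.01,-1]
    - [-0.025,0.01,-1]
    - [-0.025,0.01,-1]
  rot:
    - [0,0,0]
    - [0,0,0]
    - [0,0,0]
    - [0,0,0]
    - [0,0,0]
    - [0,0,0]
  hand: [0.45,0.45,0.45,0.45,0.45,0.45]
  newtons: 8

```text
time_s: 17.38
ee_pos: [527.3, 67.5, 45.2]
ee_rot: [180.0, -0.1, -178.7]
force: [0.7, 0.8, 0.2]
gripper_width: 41.0
gripper_force: 0.0
```

apply_moves:
  delta_pos:
    - [0,0,-0.1]
    - [0,0,-0.2]
    - [0,0,-0.25]
    - [0,0,-0.28]
    - [0,0,-0.28]
    - [0,0,-0.28]
    - [0,0,-0.28]
    - [0,0,-0.28]
    - [0,0,-0.28]
  rot:
    - [0,0,0]
    - [0,0,0]
    - [0,0,0]
    - [0,0,0]
    - [0,0,0]
    - [0,0,0]
    - [0,0,0]
    - [0,0,0]
    - [0,0,0]
  hand: [0.45,0.45,0.45,0.45,0.45,0.1,0.1,0.1,0.1]

```text
time_s: 18.13
ee_pos: [527.6, 67.6, 12.3]
ee_rot: [180.0, 0.1, -178.7]
force: [0.1, -2.0, 2.9]
gripper_width: 17.2
gripper_force: 1.5
```

apply_moves:
  delta_pos:
    - [0,0,0.01]
    - [0,0,0.01]
    - [0,0,0.01]
    - [0,0,0.01]
    - [0,0,-0.02]
    - [0,0,-0.04]
    - [0,0,-0.04]
  rot:
    - [0,0,0]
    - [0,0,0]
    - [0,0,0]
    - [0,0,0]
    - [0,0,0]
    - [0,0,0]
    - [0,0,0]
  hand: [0.45,0.45,0.45,0.45,0.45,0.45,0.45]

```text
time_s: 18.72
ee_pos: [527.1, 67.6, 6.5]
ee_rot: [180.0, -0.0, -178.7]
force: [-0.0, -0.6, 0.6]
gripper_width: 41.3
gripper_force: 0.0
```

apply_moves:
  delta_pos:
    - [0,0,0.008]
    - [0,0,0.008]
    - [0,0,0.008]
    - [0,0,0.008]
    - [0,0,0.008]
    - [0,0,0.008]
    - [0,0,0.008]
  rot:
    - [0,0,0]
    - [0,0,0]
    - [0,0,0]
    - [0,0,0]
    - [0,0,0]
    - [0,0,0]
    - [0,0,0]
  hand: [0.1,0.1,0.1,0.1,0.1,0.1,0.1]

```text
time_s: 19.3
ee_pos: [527.3, 67.6, 8.0]
ee_rot: [180.0, 0.0, -178.7]
force: [-0.4, -0.3, -0.3]
gripper_width: 21.7
gripper_force: 8.0
```

apply_moves:
  delta_pos:
    - [0,0,0.15]
    - [0,0,0.4]
    - [0,0,0.7]
    - [0,0,1]
    - [-0.1,0.3,1]
    - [-0.1,0.6,1]
    - [-0.1,0.8,1]
    - [-0.1,0.8,1]
  rot:
    - [0,0,0]
    - [0,0,0]
    - [0,0,0]
    - [0,0,0]
    - [0,0,0]
    - [0,0,0]
    - [0,0,0]
    - [0,0,0]
  hand: [0.1,0.1,0.1,0.1,0.1,0.1,0.1,0.1]

```text
time_s: 19.97
ee_pos: [515.3, 167.4, 128.3]
ee_rot: [179.9, 0.1, -178.5]
force: [1.1, -0.3, -0.6]
gripper_width: 21.8
gripper_force: 8.0
```

apply_moves:
  delta_pos:
    - [-0.1,0.3,0]
    - [-0.18,0.6,0]
    - [-0.18,0.9,0]
    - [-0.18,1,0]
    - [-0.18,1,0]
  rot:
    - [0,0,0]
    - [0,0,0]
    - [0,0,0]
    - [0,0,0]
    - [0,0,0]
  hand: [0.1,0.1,0.1,0.1,0.1]

```text
time_s: 20.38
ee_pos: [493.6, 285.8, 127.6]
ee_rot: [180.0, 0.0, -178.5]
force: [0.0, -1.1, -1.2]
gripper_width: 21.9
gripper_force: 8.0
```

Run:
```python
from h import *
st=env.state(); print(np.round(st["ee_pos"],1),np.round(st["ee_rot"],1),st["gripper_width"])
f=viewer.grab_frame("wrist"); save(f,"w5.png"); c=cam(f,st)
for X in([289,202,70],[385,203,58],[387,203,8],[387,410,8],[493,322,8],[600,418,70],[290,418,70]): print(X,np.round(proj(c,X)))
```

```text
[493.6 285.8 127.6] [ 180.     0.  -178.5] 21.86593523216204
[289, 202, 70] [ 169. -126.]
[385, 203, 58] [191.  76.]
[387, 203, 8] [214.  89.]
[387, 410, 8] [485.  96.]
[493, 322, 8] [362. 228.]
[600, 418, 70] [491. 389.]
[290, 418, 70] [ 579. -111.]
```

View pics/w5.png

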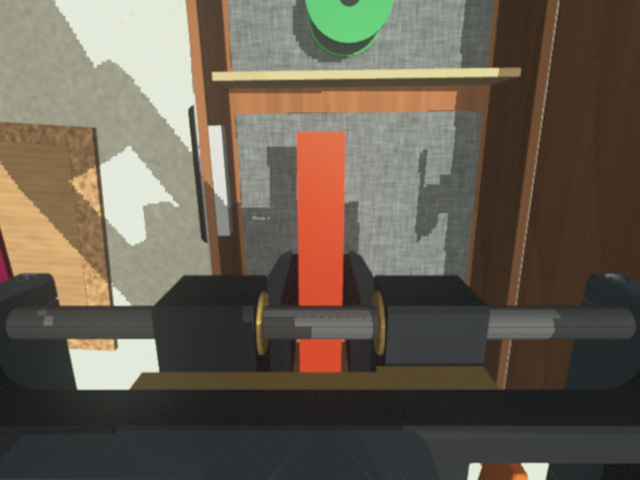

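The strip is held level over the large compartment, and the spool is upright in the small one. I lower the strip.

apply_moves:
  delta_pos:
    - [0,0.3,0]
    - [0,0.3,0]
    - [0,0.3,-0.2]
    - [0,0.3,-0.45]
    - [0,0.3,-0.7]
    - [0,0.3,-0.85]
    - [0,0.3,-0.92]
    - [0,0.3,-0.94]
    - [0,0.3,-0.94]
    - [0,0.3,-0.94]
  rot:
    - [0,0,0]
    - [0,0,0]
    - [0,0,0]
    - [0,0,0]
    - [0,0,0]
    - [0,0,0]
    - [0,0,0]
    - [0,0,0]
    - [0,0,0]
    - [0,0,0]
  hand: [0.1,0.1,0.1,0.1,0.1,0.1,0.1,0.1,0.1,0.1]

```text
time_s: 21.27
ee_pos: [494.8, 319.5, 16.4]
ee_rot: [179.9, 0.1, -178.7]
force: [-0.5, 0.5, -0.8]
gripper_width: 21.8
gripper_force: 8.0
```

apply_moves:
  delta_pos:
    - [0,0,-0.02]
    - [0,0,-0.03]
    - [0,0,-0.03]
    - [0,0,-0.03]
  rot:
    - [0,0,0]
    - [0,0,0]
    - [0,0,0]
    - [0,0,0]
  hand: [0.1,0.1,0.1,0.1]

```text
time_s: 21.6
ee_pos: [493.8, 319.7, 12.0]
ee_rot: [180.0, 0.0, -178.7]
force: [0.3, 0.2, -0.6]
gripper_width: 21.7
gripper_force: 8.0
```

apply_moves:
  delta_pos:
    - [0,0,-0.01]
    - [0,0,-0.015]
    - [0,0,-0.015]
    - [0,0,-0.015]
    - [0,0,-0.015]
    - [0,0,-0.015]
  rot:
    - [0,0,0]
    - [0,0,0]
    - [0,0,0]
    - [0,0,0]
    - [0,0,0]
    - [0,0,0]
  hand: [0.1,0.1,0.1,0.3,0.3,0.3]

```text
time_s: 22.1
ee_pos: [493.6, 319.6, 9.7]
ee_rot: [180.0, -0.0, -178.7]
force: [-0.2, -0.3, 0.5]
gripper_width: 27.5
gripper_force: 0.0
```

apply_moves:
  delta_pos:
    - [0,0,0.15]
    - [0,0,0.45]
    - [0,0,0.8]
    - [0,0,1]
    - [0,0,1]
    - [0,0,1]
  rot:
    - [0,0,0]
    - [0,0,0]
    - [0,0,0]
    - [0,0,0]
    - [0,0,0]
    - [0,0,0]
  hand: [0.32,0.32,0.4,0.4,0.4,0.4]

```text
time_s: 22.6
ee_pos: [494.4, 320.1, 131.4]
ee_rot: [179.9, 0.2, -178.7]
force: [-0.2, 0.2, -0.9]
gripper_width: 36.6
gripper_force: 0.0
```

apply_moves:
  delta_pos:
    - [0,-0.3,0]
    - [0,-0.65,0]
    - [0,-1,0]
    - [0,-1,0]
  rot:
    - [0,0,0]
    - [0,0,0]
    - [0,0,0]
    - [0,0,0]
  hand: [0.4,0.4,0.4,0.4]

```text
time_s: 22.93
ee_pos: [491.3, 193.3, 127.6]
ee_rot: [-179.7, -0.3, -178.9]
force: [-0.4, -0.3, -1.0]
gripper_width: 36.1
gripper_force: 0.0
```

apply_moves:
  delta_pos:
    - [0,-0.3,0]
    - [0,-0.65,0]
    - [0.09,-1,0.2]
    - [0.09,-1,0.2]
  rot:
    - [0,0,0]
    - [0,0,0]
    - [0,0,0]
    - [0,0,0]
  hand: [0.4,0.4,0.4,0.4]

```text
time_s: 23.27
ee_pos: [505.2, 75.6, 154.0]
ee_rot: [-179.9, 0.0, -178.9]
force: [1.5, -0.1, 0.5]
gripper_width: 36.4
gripper_force: 0.0
```

apply_moves:
  delta_pos:
    - [0,-0.3,0]
    - [0,-0.6,0]
    - [0.06,-0.62,0]
    - [0.06,-0.62,0]
    - [0.06,-0.62,0]
  rot:
    - [0,0,0.035]
    - [0,0,0.035]
    - [0,0,0.035]
    - [0,0,0.035]
    - [0,0,0.035]
  hand: [0.4,0.4,0.4,0.4,0.4]

```text
time_s: 23.68
ee_pos: [511.5, 5.9, 152.7]
ee_rot: [179.9, -0.1, -175.7]
force: [-0.4, 0.1, 0.7]
gripper_width: 36.4
gripper_force: 0.0
```

Run:
```python
from h import *
strips()
```

```text
[511.5   5.9 152.7] [ 1.799e+02 -1.000e-01 -1.757e+02]
strip_green 0 0.73 [495.  -44.5] [138.  23.] 0.4
strip_green 1 0.57 [504.2 -46. ] [ 29. 157.] 89.6
strip_green 2 0.87 [502.6 -44.2] [150.  29.] 0.1
strip_plum 0 0.8 [510.3   7. ] [151.  24.] 4.0
strip_plum 1 0.81 [516.1   6.1] [158.  31.] 2.5
strip_plum 2 0.62 [511.4   6.9] [151.  29.] 4.9
strip_orange 1 0.71 [161.9 877.9] [ 419. 1009.] 38.8
strip_orange 2 0.29 [678.1 233.6] [ 51. 133.] 5.9
strip_amber 0 0.67 [495.9 -44.1] [141.  24.] 0.3
strip_amber 1 0.45 [523.  -26.1] [245. 212.] 87.9
```

apply_moves:
  delta_pos:
    - [0,0.01,-0.3]
    - [0,0.01,-0.6]
    - [0,0.01,-0.85]
    - [0,0.01,-1]
    - [0,0.01,-1]
    - [0,0.01,-1]
  rot:
    - [0,0,0]
    - [0,0,0]
    - [0,0,0]
    - [0,0,0]
    - [0,0,0]
    - [0,0,0]
  hand: [0.42,0.42,0.42,0.42,0.42,0.42]

```text
time_s: 24.93
ee_pos: [511.4, 6.4, 33.3]
ee_rot: [180.0, -0.1, -175.7]
force: [0.7, 0.7, 0.6]
gripper_width: 38.6
gripper_force: 0.0
```

apply_moves:
  delta_pos:
    - [0,0,-0.1]
    - [0,0,-0.18]
    - [0,0,-0.205]
    - [0,0,-0.205]
    - [0,0,-0.205]
    - [0,0,-0.205]
  rot:
    - [0,0,0]
    - [0,0,0]
    - [0,0,0]
    - [0,0,0]
    - [0,0,0]
    - [0,0,0]
  hand: [0.42,0.42,0.42,0.42,0.42,0.42]

```text
time_s: 25.43
ee_pos: [512.2, 6.4, 9.9]
ee_rot: [-180.0, 0.1, -175.7]
force: [-0.5, -0.5, -0.4]
gripper_width: 38.4
gripper_force: 0.0
```

apply_moves:
  delta_pos:
    - [0,0,-0.012]
    - [0,0,-0.012]
    - [0,0,-0.012]
    - [0,0,-0.012]
    - [0,0,-0.012]
    - [0,0,-0.012]
    - [0,0,-0.012]
  rot:
    - [0,0,0]
    - [0,0,0]
    - [0,0,0]
    - [0,0,0]
    - [0,0,0]
    - [0,0,0]
    - [0,0,0]
  hand: [0.42,0.1,0.1,0.1,0.1,0.1,0.1]

```text
time_s: 26.02
ee_pos: [511.7, 6.4, 7.8]
ee_rot: [180.0, 0.0, -175.7]
force: [-0.3, 0.5, 1.4]
gripper_width: 22.0
gripper_force: 8.0
```

apply_moves:
  delta_pos:
    - [0,0,0.15]
    - [0,0,0.4]
    - [0,0,0.7]
    - [0,0,1]
    - [-0.15,0.3,1]
    - [-0.15,0.6,1]
    - [-0.15,0.8,1]
    - [-0.15,0.8,1]
  rot:
    - [0,0,0]
    - [0,0,0]
    - [0,0,0]
    - [0,0,0]
    - [0,0,-0.035]
    - [0,0,-0.035]
    - [0,0,-0.035]
    - [0,0,-0.035]
  hand: [0.1,0.1,0.1,0.1,0.1,0.1,0.1,0.1]

```text
time_s: 26.68
ee_pos: [493.5, 105.9, 128.0]
ee_rot: [179.9, 0.1, -178.5]
force: [-0.1, -0.8, 0.2]
gripper_width: 21.7
gripper_force: 8.0
```

apply_moves:
  delta_pos:
    - [0,0.3,0]
    - [0,0.6,0]
    - [0,0.9,0]
    - [0,1,0]
    - [0,1,0]
  rot:
    - [0,0,0]
    - [0,0,0]
    - [0,0,0]
    - [0,0,0]
    - [0,0,0]
  hand: [0.1,0.1,0.1,0.1,0.1]

```text
time_s: 27.1
ee_pos: [493.7, 224.5, 127.3]
ee_rot: [180.0, -0.0, -178.5]
force: [0.2, -1.2, -0.7]
gripper_width: 21.8
gripper_force: 8.0
```

apply_moves:
  delta_pos:
    - [0,0.25,0]
    - [0,0.48,0]
    - [0,0.48,0]
    - [0,0.48,-0.2]
    - [0,0.48,-0.45]
    - [0,0.48,-0.7]
    - [0,0.48,-0.85]
    - [0,0.48,-0.92]
    - [0,0.48,-0.92]
    - [0,0.48,-0.92]
  rot:
    - [0,0,0]
    - [0,0,0]
    - [0,0,0]
    - [0,0,0]
    - [0,0,0]
    - [0,0,0]
    - [0,0,0]
    - [0,0,0]
    - [0,0,0]
    - [0,0,0]
  hand: [0.1,0.1,0.1,0.1,0.1,0.1,0.1,0.1,0.1,0.1]

```text
time_s: 27.93
ee_pos: [494.2, 279.2, 17.7]
ee_rot: [-180.0, 0.0, -178.7]
force: [0.3, -0.7, -0.2]
gripper_width: 21.7
gripper_force: 8.0
```

apply_moves:
  delta_pos:
    - [0,0,-0.02]
    - [0,0,-0.04]
    - [0,0,-0.055]
    - [0,0,-0.063]
    - [0,0,-0.063]
    - [0,0,-0.063]
    - [0,0,-0.063]
    - [0,0,-0.063]
    - [0,0,-0.063]
  rot:
    - [0,0,0]
    - [0,0,0]
    - [0,0,0]
    - [0,0,0]
    - [0,0,0]
    - [0,0,0]
    - [0,0,0]
    - [0,0,0]
    - [0,0,0]
  hand: [0.1,0.1,0.1,0.1,0.1,0.1,0.3,0.3,0.3]

```text
time_s: 28.68
ee_pos: [493.8, 280.1, 9.9]
ee_rot: [180.0, 0.0, -178.7]
force: [-0.2, -0.2, -0.4]
gripper_width: 27.2
gripper_force: 0.0
```

apply_moves:
  delta_pos:
    - [0,0,0.15]
    - [0,0,0.45]
    - [0,0,0.8]
    - [0,0,1]
    - [0,0,1]
    - [0,0,1]
  rot:
    - [0,0,0]
    - [0,0,0]
    - [0,0,0]
    - [0,0,0]
    - [0,0,0]
    - [0,0,0]
  hand: [0.3,0.3,0.4,0.4,0.4,0.4]

```text
time_s: 29.18
ee_pos: [494.5, 280.5, 131.4]
ee_rot: [179.9, 0.2, -178.7]
force: [-1.2, 0.4, -0.2]
gripper_width: 36.6
gripper_force: 0.0
```

apply_moves:
  delta_pos:
    - [0,-0.3,0]
    - [0,-0.65,0]
    - [0,-1,0]
    - [0,-1,0]
  rot:
    - [0,0,0]
    - [0,0,0]
    - [0,0,0]
    - [0,0,0]
  hand: [0.4,0.4,0.4,0.4]

```text
time_s: 29.52
ee_pos: [491.4, 153.9, 127.8]
ee_rot: [-179.7, -0.3, -178.9]
force: [-0.8, -0.7, -0.5]
gripper_width: 36.7
gripper_force: 0.0
```

apply_moves:
  delta_pos:
    - [0,-0.3,0]
    - [0,-0.65,0]
    - [0,-1,0.2]
    - [0,-1,0.2]
  rot:
    - [0,0,0]
    - [0,0,0]
    - [0,0,0]
    - [0,0,0]
  hand: [0.4,0.4,0.4,0.4]

```text
time_s: 29.85
ee_pos: [493.6, 36.0, 154.1]
ee_rot: [-179.9, -0.0, -178.9]
force: [0.3, -0.5, 1.0]
gripper_width: 36.4
gripper_force: 0.0
```

apply_moves:
  delta_pos:
    - [0,-0.3,0]
    - [0,-0.6,0]
    - [0.08,-0.7,0]
    - [0.08,-0.7,0]
    - [0.08,-0.7,0]
  rot:
    - [0,0,0]
    - [0,0,0]
    - [0,0,0]
    - [0,0,0]
    - [0,0,0]
  hand: [0.4,0.4,0.4,0.4,0.4]

```text
time_s: 30.27
ee_pos: [503.2, -43.6, 152.7]
ee_rot: [179.9, -0.1, -178.8]
force: [-0.2, -0.1, 0.3]
gripper_width: 36.4
gripper_force: 0.0
```

Run:
```python
from h import *
strips()
```

```text
[503.2 -43.6 152.7] [ 1.799e+02 -1.000e-01 -1.788e+02]
strip_green 0 0.64 [501.1 -44.4] [150.  23.] 0.2
strip_green 1 0.7 [505.5 -45.5] [156.  29.] 0.1
strip_green 2 0.82 [502.9 -43.6] [ 32. 150.] 89.8
strip_plum 0 0.64 [ 479.9 -275.4] [ 95. 215.] 78.2
strip_plum 2 0.53 [493.2 279.4] [150.  26.] 1.4
strip_orange 0 0.66 [447.4 226.8] [253.  52.] 2.8
strip_orange 1 0.84 [479.4 320.8] [126.  31.] 0.3
strip_orange 2 0.66 [487.6 295.7] [463. 263.] 2.1
strip_amber 2 0.52 [493.8 279.5] [149.  25.] 1.1
```

apply_moves:
  delta_pos:
    - [0,-0.003,-0.3]
    - [0,-0.003,-0.6]
    - [0,-0.003,-0.85]
    - [0,-0.003,-1]
    - [0,-0.003,-1]
    - [0,-0.003,-1]
  rot:
    - [0,0,0]
    - [0,0,0]
    - [0,0,0]
    - [0,0,0]
    - [0,0,0]
    - [0,0,0]
  hand: [0.42,0.42,0.42,0.42,0.42,0.42]

```text
time_s: 31.52
ee_pos: [503.0, -44.4, 33.4]
ee_rot: [180.0, -0.1, -178.7]
force: [0.9, -0.2, 0.4]
gripper_width: 38.1
gripper_force: 0.0
```

apply_moves:
  delta_pos:
    - [0,0,-0.1]
    - [0,0,-0.18]
    - [0,0,-0.21]
    - [0,0,-0.217]
    - [0,0,-0.217]
    - [0,0,-0.217]
    - [0,0,-0.217]
    - [0,0,-0.217]
    - [0,0,-0.217]
    - [0,0,-0.217]
  rot:
    - [0,0,0]
    - [0,0,0]
    - [0,0,0]
    - [0,0,0]
    - [0,0,0]
    - [0,0,0]
    - [0,0,0]
    - [0,0,0]
    - [0,0,0]
    - [0,0,0]
  hand: [0.42,0.42,0.42,0.42,0.42,0.42,0.42,0.1,0.1,0.1]

```text
time_s: 32.35
ee_pos: [503.4, -44.4, 7.9]
ee_rot: [-180.0, 0.0, -178.7]
force: [-0.8, 0.2, 2.0]
gripper_width: 21.7
gripper_force: 8.0
```

apply_moves:
  delta_pos:
    - [0,0,0]
    - [0,0,0]
    - [0,0,0]
    - [0,0,0]
  rot:
    - [0,0,0]
    - [0,0,0]
    - [0,0,0]
    - [0,0,0]
  hand: [0.1,0.1,0.1,0.1]

```text
time_s: 32.68
ee_pos: [503.4, -44.4, 7.9]
ee_rot: [180.0, 0.0, -178.7]
force: [0.4, -0.0, 3.0]
gripper_width: 21.6
gripper_force: 8.0
```

apply_moves:
  delta_pos:
    - [0,0,0.15]
    - [0,0,0.4]
    - [0,0,0.7]
    - [0,0,1]
    - [-0.08,0.3,1]
    - [-0.08,0.6,1]
    - [-0.08,0.8,1]
    - [-0.08,0.8,1]
  rot:
    - [0,0,0]
    - [0,0,0]
    - [0,0,0]
    - [0,0,0]
    - [0,0,0]
    - [0,0,0]
    - [0,0,0]
    - [0,0,0]
  hand: [0.1,0.1,0.1,0.1,0.1,0.1,0.1,0.1]

```text
time_s: 33.35
ee_pos: [493.3, 55.1, 127.8]
ee_rot: [179.9, 0.0, -178.5]
force: [-1.4, -0.3, -1.3]
gripper_width: 21.6
gripper_force: 8.0
```

apply_moves:
  delta_pos:
    - [0,0.3,0]
    - [0,0.6,0]
    - [0,0.9,0]
    - [0,1,0]
    - [0,1,0]
  rot:
    - [0,0,0]
    - [0,0,0]
    - [0,0,0]
    - [0,0,0]
    - [0,0,0]
  hand: [0.1,0.1,0.1,0.1,0.1]

```text
time_s: 33.77
ee_pos: [493.6, 173.6, 127.3]
ee_rot: [180.0, -0.0, -178.5]
force: [-1.2, 0.3, -1.5]
gripper_width: 21.8
gripper_force: 8.0
```

apply_moves:
  delta_pos:
    - [0,0.25,0]
    - [0,0.58,0]
    - [0,0.58,0]
    - [0,0.58,-0.2]
    - [0,0.58,-0.45]
    - [0,0.58,-0.7]
    - [0,0.58,-0.85]
    - [0,0.58,-0.92]
    - [0,0.58,-0.92]
    - [0,0.58,-0.92]
  rot:
    - [0,0,0]
    - [0,0,0]
    - [0,0,0]
    - [0,0,0]
    - [0,0,0]
    - [0,0,0]
    - [0,0,0]
    - [0,0,0]
    - [0,0,0]
    - [0,0,0]
  hand: [0.1,0.1,0.1,0.1,0.1,0.1,0.1,0.1,0.1,0.1]

```text
time_s: 34.6
ee_pos: [503.7, 242.5, 19.2]
ee_rot: [179.7, 1.2, -178.6]
force: [17.1, 3.5, -6.8]
gripper_width: 21.8
gripper_force: 18.1
```

Something pushes in x. It is likely a finger on the catch of the front wall, so I back up.

apply_moves:
  delta_pos:
    - [0,0,0.15]
    - [0,0,0.4]
    - [0,0,0.8]
    - [0,0,0.8]
    - [0,0,0.8]
  rot:
    - [0,0,0]
    - [0,0,0]
    - [0,0,0]
    - [0,0,0]
    - [0,0,0]
  hand: [0.1,0.1,0.1,0.1,0.1]

```text
time_s: 35.02
ee_pos: [495.8, 240.4, 116.1]
ee_rot: [179.9, 0.3, -178.8]
force: [-0.2, -0.3, -0.9]
gripper_width: 22.2
gripper_force: 8.0
```

Run:
```python
from h import *
st=env.state(); print(np.round(st["ee_pos"],1),np.round(st["ee_rot"],1),st["gripper_width"],st["force"])
f=viewer.grab_frame("wrist"); s=viewer.grab_frame("side"); sc=viewer.grab_frame("scene")
H=np.zeros((600,800,3),np.uint8); H[:360,:480]=cv2.resize(f["pixels"],(480,360))
H[360:600,:400]=cv2.resize(s["pixels"][270:414,180:420],(400,240),interpolation=cv2.INTER_CUBIC)
H[240:600,400:800]=cv2.resize(sc["pixels"][60:240,290:490],(400,360),interpolation=cv2.INTER_CUBIC)
cv2.imwrite("pics/m6.png",H[:,:,::-1])
```

```text
[495.8 240.4 116.1] [ 179.9    0.3 -178.8] 22.172637742546105 [-0.21886251 -0.30274356 -0.91473007]
```

View pics/m6.png

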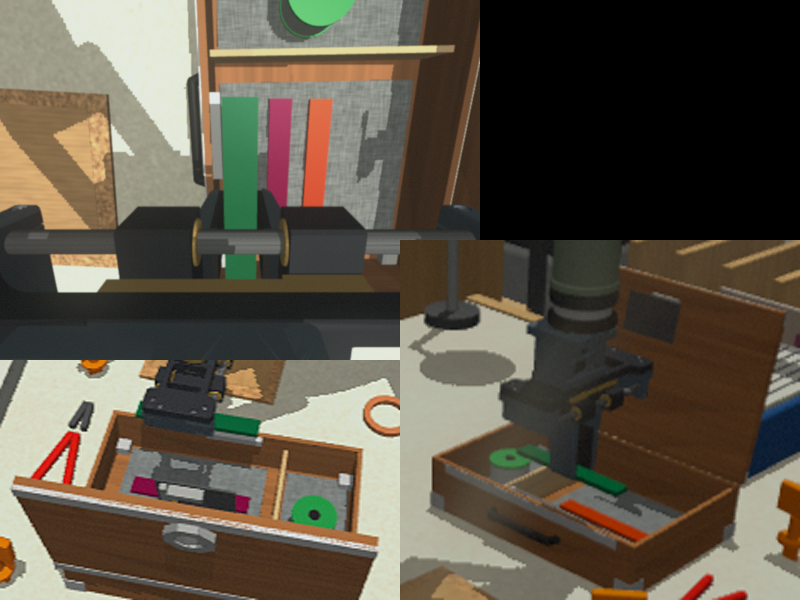

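The strip is still held fine. The catch bar is at wrist-crop (215,97..180), so I shift about 21 mm in +x to clear it and descend again.

apply_moves:
  delta_pos:
    - [0.175,0.01,0]
    - [0.175,0.01,0]
    - [0.175,0.01,-0.15]
    - [0.175,0.01,-0.3]
    - [0.175,0.01,-0.4]
    - [0.175,0.01,-0.5]
    - [0.175,0.01,-0.6]
    - [0.175,0.01,-0.6]
  rot:
    - [0,0,0]
    - [0,0,0]
    - [0,0,0]
    - [0,0,0]
    - [0,0,0]
    - [0,0,0]
    - [0,0,0]
    - [0,0,0]
  hand: [0.1,0.1,0.1,0.1,0.1,0.1,0.1,0.1]

```text
time_s: 35.83
ee_pos: [511.4, 240.9, 37.5]
ee_rot: [-179.8, -0.5, -178.7]
force: [-1.1, 0.0, -0.3]
gripper_width: 22.0
gripper_force: 8.0
```

apply_moves:
  delta_pos:
    - [0,0,-0.06]
    - [0,0,-0.12]
    - [0,0,-0.17]
    - [0,0,-0.2]
    - [0,0,-0.2]
    - [0,0,-0.2]
  rot:
    - [0,0,0]
    - [0,0,0]
    - [0,0,0]
    - [0,0,0]
    - [0,0,0]
    - [0,0,0]
  hand: [0.1,0.1,0.1,0.1,0.1,0.1]

```text
time_s: 36.33
ee_pos: [514.6, 242.5, 17.2]
ee_rot: [180.0, -0.0, -178.7]
force: [-0.0, 0.4, -1.2]
gripper_width: 21.8
gripper_force: 8.6
```

apply_moves:
  delta_pos:
    - [0,0,-0.02]
    - [0,0,-0.04]
    - [0,0,-0.055]
    - [0,0,-0.06]
    - [0,0,-0.06]
    - [0,0,-0.06]
    - [0,0,-0.06]
    - [0,0,-0.06]
    - [0,0,-0.06]
  rot:
    - [0,0,0]
    - [0,0,0]
    - [0,0,0]
    - [0,0,0]
    - [0,0,0]
    - [0,0,0]
    - [0,0,0]
    - [0,0,0]
    - [0,0,0]
  hand: [0.1,0.1,0.1,0.1,0.1,0.1,0.285,0.285,0.285]

```text
time_s: 37.08
ee_pos: [515.2, 245.0, 10.5]
ee_rot: [179.8, 0.1, -178.8]
force: [-2.0, 11.8, 0.1]
gripper_width: 26.2
gripper_force: 6.0
```

apply_moves:
  delta_pos:
    - [0,0,0.15]
    - [0,0,0.45]
    - [0,0,0.8]
    - [0,0,1]
    - [0,0,1]
    - [0,0,1]
  rot:
    - [0,0,0]
    - [0,0,0]
    - [0,0,0]
    - [0,0,0]
    - [0,0,0]
    - [0,0,0]
  hand: [0.285,0.285,0.285,0.285,0.285,0.285]

```text
time_s: 37.58
ee_pos: [515.0, 242.0, 131.4]
ee_rot: [180.0, 0.1, -178.7]
force: [-0.7, -0.6, -0.4]
gripper_width: 25.9
gripper_force: 0.0
```

Run:
```python
from h import *
st=env.state(); print(np.round(st["ee_pos"],1),np.round(st["ee_rot"],1),st["gripper_width"],np.round(st["qpos"]))
f=viewer.grab_frame("side"); sc=viewer.grab_frame("scene"); c=cam(f); cs=cam(sc)
for n in["strip_green","strip_plum","strip_orange"]:
  for g,cc in((f,c),(sc,cs)):
    for m in spotter.trace(g,n)[:1]:
        ys,xs=np.nonzero(m["mask"]); P=np.array([onz(cc,p,14)[:2] for p in zip(xs,ys)]); r=cv2.minAreaRect(P.astype(np.float32)); print(n,round(m["score"],2),np.round(r[0]),np.round(r[1]))
# lid axis: lock landmark
for g in(f,sc): print(spotter.landmark_of(g,"lock")[:2])
# expected lid edge for hinge (y,z,x) & angle
for y0 in(412,416):
  for th in(1.8,1.9,2.0):
    X=[445,y0-210*np.cos(th),70+210*np.sin(th)]; print(y0,th,np.round(X),np.round(proj(c,X)),np.round(proj(cs,X)))
```

```text
[515.  242.  131.4] [ 1.800e+02  1.000e-01 -1.787e+02] 25.862727196194413 [ 24.  21.  98.  -0.  61. -67.]
strip_green 0.63 [512. 244.] [150.  29.]
strip_plum 0.72 [486. 336.] [462. 144.]
strip_orange 0.83 [482. 319.] [127.  29.]
[{'position': [294.6, 377.8], 'score': 0.97}]
[]
412 1.8 [445. 460. 275.] [291. 360.] [425.  82.]
412 1.9 [445. 480. 269.] [288. 374.] [429.  82.]
412 2.0 [445. 499. 261.] [284. 389.] [434.  84.]
416 1.8 [445. 464. 275.] [291. 362.] [426.  81.]
416 1.9 [445. 484. 269.] [287. 376.] [430.  82.]
416 2.0 [445. 503. 261.] [284. 392.] [435.  83.]
```

All strips are in. Now I shut the lid with closed fingers from behind: over the top, then down behind the lid.

apply_moves:
  delta_pos:
    - [-0.05,0,0.3]
    - [-0.125,0,0.6]
    - [-0.125,0,0.9]
    - [-0.125,0,1]
    - [-0.125,0,1]
    - [-0.125,0,1]
  rot:
    - [0,0,0]
    - [0,0,0]
    - [0,0,0]
    - [0,0,0]
    - [0,0,0]
    - [0,0,0]
  hand: [0,0,0,0,0,0]

```text
time_s: 38.58
ee_pos: [499.6, 242.4, 250.1]
ee_rot: [180.0, 0.0, -178.7]
force: [-0.0, 0.2, -0.7]
gripper_width: 0.6
gripper_force: 0.0
```

apply_moves:
  delta_pos:
    - [0,0,0.25]
    - [0,0,0.52]
    - [0,0,0.52]
    - [0,0.3,0.52]
    - [0,0.6,0.52]
    - [0,0.9,0.52]
    - [0,1,0.52]
    - [0,1,0.52]
  rot:
    - [0,0,0]
    - [0,0,0]
    - [0,0,0]
    - [0,0,0]
    - [0,0,0]
    - [0,0,0]
    - [0,0,0]
    - [0,0,0]
  hand: [0,0,0,0,0,0,0,0]

```text
time_s: 39.25
ee_pos: [498.8, 364.7, 308.9]
ee_rot: [-179.9, -0.3, -178.5]
force: [-0.7, -1.0, -0.0]
gripper_width: 0.5
gripper_force: 0.0
```

Run:
```python
from h import *
st=env.state(); print(np.round(st["ee_pos"],1),np.round(st["ee_rot"],1),st["gripper_width"],np.round(st["qpos"]))
f=viewer.grab_frame("side"); sc=viewer.grab_frame("scene"); w=viewer.grab_frame("wrist")
H=np.zeros((600,800,3),np.uint8); H[:300,:400]=cv2.resize(w["pixels"],(400,300))
H[300:600,:400]=cv2.resize(f["pixels"][210:450,120:440],(400,300),interpolation=cv2.INTER_CUBIC)
H[200:600,400:800]=cv2.resize(sc["pixels"][30:230,290:490],(400,400),interpolation=cv2.INTER_CUBIC)
cv2.imwrite("pics/m7.png",H[:,:,::-1])
```

```text
[498.8 364.7 308.9] [-179.9   -0.3 -178.5] 0.5414312121813301 [ 35.  20.  73.   0.  87. -56.]
```

View pics/m7.png

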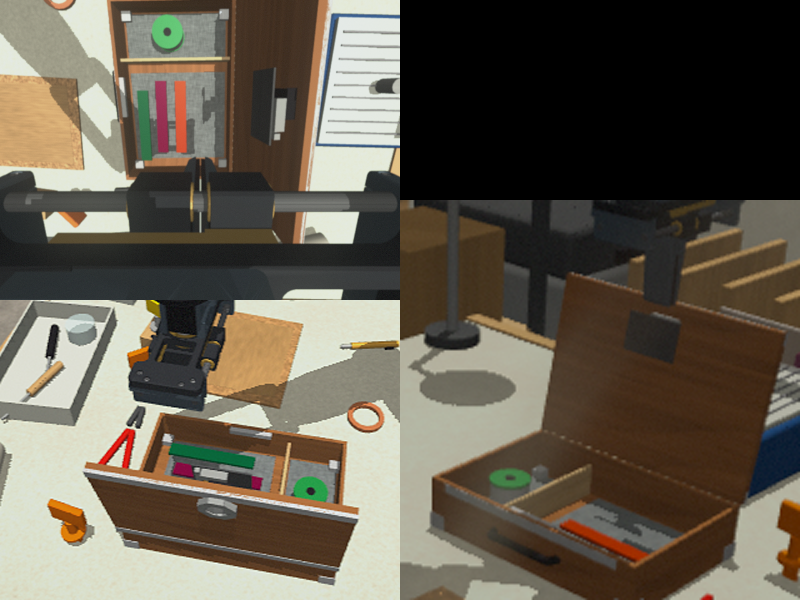

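The view shows three strips in the large compartment, the spool upright and the lid open with clear space behind it. Next I go behind the lid and push it.

apply_moves:
  delta_pos:
    - [0,0.3,0]
    - [0,0.6,0]
    - [0,0.9,0]
    - [0,1,0]
    - [0,1,0]
  rot:
    - [0,0,0]
    - [0,0,0]
    - [0,0,0]
    - [0,0,0]
    - [0,0,0]
  hand: [0,0,0,0,0]

```text
time_s: 39.82
ee_pos: [499.7, 483.6, 311.0]
ee_rot: [-180.0, -0.1, -178.6]
force: [-0.5, -0.3, -0.4]
gripper_width: 0.5
gripper_force: 0.0
```

apply_moves:
  delta_pos:
    - [0,0.3,0]
    - [0,0.42,0]
    - [0,0.42,0]
    - [0,0.42,-0.2]
    - [0,0.42,-0.4]
    - [0,0.42,-0.6]
    - [0,0.42,-0.6]
    - [0,0.42,-0.6]
  rot:
    - [0,0,0]
    - [0,0,0]
    - [0,0,0]
    - [0,0,0]
    - [0,0,0]
    - [0,0,0]
    - [0,0,0]
    - [0,0,0]
  hand: [0,0,0,0,0,0,0,0]

```text
time_s: 40.48
ee_pos: [500.0, 530.2, 240.1]
ee_rot: [-179.8, -0.1, -178.8]
force: [0.3, -0.5, -0.1]
gripper_width: 0.5
gripper_force: 0.0
```

apply_moves:
  delta_pos:
    - [0,-0.1,0]
    - [0,-0.2,0]
    - [0,-0.3,0]
    - [0,-0.4,0]
    - [0,-0.5,0]
    - [0,-0.6,0]
    - [0,-0.7,0]
    - [0,-0.75,0]
    - [0,-0.75,0]
  rot:
    - [0,0,0]
    - [0,0,0]
    - [0,0,0]
    - [0,0,0]
    - [0,0,0]
    - [0,0,0]
    - [0,0,0]
    - [0,0,0]
    - [0,0,0]
  hand: [0,0,0,0,0,0,0,0,0]

```text
time_s: 41.23
ee_pos: [500.1, 441.2, 242.1]
ee_rot: [180.0, 0.1, -178.8]
force: [-0.5, 1.0, 0.4]
gripper_width: 0.3
gripper_force: 0.0
```

apply_moves:
  delta_pos:
    - [0,-0.13,-0.005]
    - [0,-0.26,-0.02]
    - [0,-0.375,-0.035]
    - [0,-0.5,-0.07]
    - [0,-0.62,-0.11]
    - [0,-0.725,-0.15]
    - [0,-0.84,-0.21]
    - [0,-0.94,-0.275]
    - [0,-0.94,-0.275]
  rot:
    - [0,0,0]
    - [0,0,0]
    - [0,0,0]
    - [0,0,0]
    - [0,0,0]
    - [0,0,0]
    - [0,0,0]
    - [0,0,0]
    - [0,0,0]
  hand: [0,0,0,0,0,0,0,0,0]

```text
time_s: 41.98
ee_pos: [498.5, 327.1, 205.6]
ee_rot: [-179.7, -0.3, -178.8]
force: [0.2, 0.0, -0.2]
gripper_width: 0.4
gripper_force: 0.0
```

apply_moves:
  delta_pos:
    - [0,-0.095,-0.08]
    - [0,-0.185,-0.16]
    - [0,-0.265,-0.255]
    - [0,-0.34,-0.355]
    - [0,-0.405,-0.46]
    - [0,-0.463,-0.57]
    - [0,-0.51,-0.69]
    - [0,-0.543,-0.805]
    - [0,-0.543,-0.805]
  rot:
    - [0,0,0]
    - [0,0,0]
    - [0,0,0]
    - [0,0,0]
    - [0,0,0]
    - [0,0,0]
    - [0,0,0]
    - [0,0,0]
    - [0,0,0]
  hand: [0,0,0,0,0,0,0,0,0]

```text
time_s: 42.73
ee_pos: [497.5, 263.4, 108.0]
ee_rot: [-179.8, -0.4, -178.7]
force: [-0.4, -0.8, 0.1]
gripper_width: 0.2
gripper_force: 0.0
```

apply_moves:
  delta_pos:
    - [0,-0.03,-0.08]
    - [0,-0.04,-0.15]
    - [0,-0.04,-0.19]
    - [0,-0.04,-0.22]
    - [0,-0.04,-0.24]
    - [0,-0.04,-0.24]
  rot:
    - [0,0,0]
    - [0,0,0]
    - [0,0,0]
    - [0,0,0]
    - [0,0,0]
    - [0,0,0]
  hand: [0,0,0,0,0,0]

```text
time_s: 43.23
ee_pos: [499.6, 260.2, 82.8]
ee_rot: [180.0, 0.0, -178.7]
force: [-1.6, 0.3, 3.3]
gripper_width: 0.6
gripper_force: 1.7
```

apply_moves:
  delta_pos:
    - [0,0,-0.01]
    - [0,0,-0.02]
    - [0,0,-0.025]
    - [0,0,-0.025]
    - [0,0,-0.025]
  rot:
    - [0,0,0]
    - [0,0,0]
    - [0,0,0]
    - [0,0,0]
    - [0,0,0]
  hand: [0,0,0,0,0]

```text
time_s: 43.65
ee_pos: [499.7, 260.2, 82.7]
ee_rot: [180.0, 0.1, -178.7]
force: [-5.8, -3.8, 20.2]
gripper_width: 0.4
gripper_force: 10.3
```

apply_moves:
  delta_pos:
    - [0,0,0.2]
    - [0,0,0.5]
    - [0,0,0.9]
    - [0,-0.3,1]
    - [0,-0.6,1]
    - [0,-0.8,1]
    - [0,-0.8,1]
  rot:
    - [0,0,0]
    - [0,0,0]
    - [0,0,0]
    - [0,0,0]
    - [0,0,0]
    - [0,0,0]
    - [0,0,0]
  hand: [0,0,0,0,0,0,0]

```text
time_s: 44.23
ee_pos: [499.5, 160.6, 200.0]
ee_rot: [-179.9, 0.1, -178.9]
force: [-0.2, 0.3, -0.9]
gripper_width: 0.6
gripper_force: 0.0
```

Run:
```python
from h import *
st=env.state(); print(np.round(st["ee_pos"],1),np.round(st["ee_rot"],1),np.round(st["qpos"]))
f=viewer.grab_frame("side"); sc=viewer.grab_frame("scene"); w=viewer.grab_frame("wrist")
cs=[cam(sc),cam(f),cam(w,st)]
for q,z in(("lock",90),("plug",78),("block_hole",45),("lid_hinge",70),("key",13)):
    for k,g in enumerate((sc,f,w)):
        for d in spotter.landmark_of(g,q)[:1]: print(q,k,round(d["score"],2),np.round(d["position"]),np.round(onz(cs[k],d["position"],z),1))
save(sc,"s8.png")
H=np.zeros((600,800,3),np.uint8); H[:300,:400]=cv2.resize(w["pixels"],(400,300))
H[300:600,:400]=cv2.resize(f["pixels"][210:450,120:440],(400,300),interpolation=cv2.INTER_CUBIC)
H[200:600,400:800]=cv2.resize(sc["pixels"][110:310,310:510],(400,400),interpolation=cv2.INTER_CUBIC)
cv2.imwrite("pics/m8.png",H[:,:,::-1])
```

```text
[499.5 160.6 200. ] [-1.799e+02  1.000e-01 -1.789e+02] [ 17.  14.  97.  -0.  68. -74.]
lock 0 0.9 [363. 178.] [454.6 242.2  90. ]
lock 1 0.87 [316. 320.] [454.7 248.1  90. ]
lock 2 0.86 [426. 168.] [447.8 242.4  90. ]
plug 0 0.8 [362. 184.] [458.  236.6  78. ]
plug 1 0.55 [318. 323.] [450.5 246.4  78. ]
plug 2 0.6 [421. 168.] [448.7 242.1  78. ]
block_hole 0 0.83 [360. 283.] [694.4 -21.2  45. ]
block_hole 1 0.57 [248. 232.] [690.6 -12.1  45. ]
lid_hinge 0 0.78 [408. 161.] [441.3 429.3  70. ]
lid_hinge 1 0.75 [300. 401.] [445.1 414.9  70. ]
lid_hinge 2 0.88 [631. 162.] [441.  417.3  70. ]
key 0 0.77 [361. 292.] [687.5  -7.6  13. ]
key 1 0.89 [240. 277.] [672.7 111.1  13. ]
key 2 0.76 [541. 361.] [670.6 417.8  13. ]
```

View pics/m8.png

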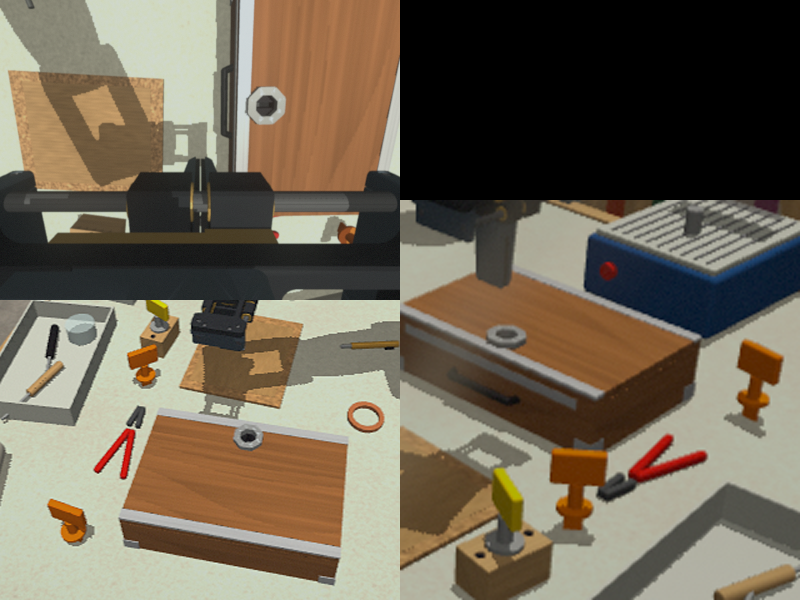

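The lid is shut, with the lock at about (450,242). Next I look at the real key, the yellow one in the block at scene-crop (505,505), from above.

apply_moves:
  delta_pos:
    - [0.25,-0.25,0.1]
    - [0.5,-0.5,0.2]
    - [0.8,-0.73,0.2]
    - [0.8,-0.73,0.2]
    - [0.8,-0.73,0.2]
  rot:
    - [0,0,0]
    - [0,0,0]
    - [0,0,0]
    - [0,0,0]
    - [0,0,0]
  hand: [0.5,0.5,0.5,0.5,0.5]

```text
time_s: 45.55
ee_pos: [597.4, 74.7, 222.5]
ee_rot: [-180.0, 0.0, -178.9]
force: [0.2, -0.8, -0.8]
gripper_width: 31.0
gripper_force: 0.0
```

apply_moves:
  delta_pos:
    - [0.25,-0.25,0]
    - [0.5,-0.5,0]
    - [0.8,-0.73,0]
    - [0.8,-0.73,0]
    - [0.8,-0.73,0]
  rot:
    - [0,0,0]
    - [0,0,0]
    - [0,0,0]
    - [0,0,0]
    - [0,0,0]
  hand: [0.5,0.5,0.5,0.5,0.5]

```text
time_s: 45.97
ee_pos: [691.8, -11.5, 221.5]
ee_rot: [180.0, -0.1, -178.8]
force: [-0.5, 0.3, 0.0]
gripper_width: 45.5
gripper_force: 0.0
```

Run:
```python
from h import *
st=env.state(); print(np.round(st["ee_pos"],1),np.round(st["ee_rot"],1),np.round(st["qpos"]))
w=viewer.grab_frame("wrist"); c=cam(w,st); save(w,"w9.png")
hsv=cv2.cvtColor(w["pixels"],cv2.COLOR_RGB2HSV)
m=(cv2.inRange(hsv,(24,120,80),(34,255,255)))
n,l,s,ce=cv2.connectedComponentsWithStats(m)
for i in range(1,n):
    if s[i,4]>300:
        ys,xs=np.nonzero(l==i); P=np.array([onz(c,p,116)[:2] for p in zip(xs,ys)]); r=cv2.minAreaRect(P.astype(np.float32)); print(s[i],np.round(ce[i]),np.round(r[0],1),np.round(r[1],1),round(r[2],1))
for d in spotter.trace(w,"key")[:3]: print(round(d["score"],2),d["box"],onz(c,d["box"][:2],116))
```

```text
[691.8 -11.5 221.5] [ 1.800e+02 -1.000e-01 -1.788e+02] [ -2.  29.  71.   0.  80. -93.]
[297 195  41  66 784] [317. 227.] [688.7 -14.3] [13.  57.7] 63.2
0.92 [318.2, 229.4, 40.1, 70.5] [689.74744242 -12.45796894 116.        ]
0.56 [444.0, 210.6, 61.3, 57.1] [672.32142585  86.72876299 116.        ]
0.16 [613.8, 67.2, 52.5, 132.6] [565.41976051 196.79367315 116.        ]
```

View pics/w9.png

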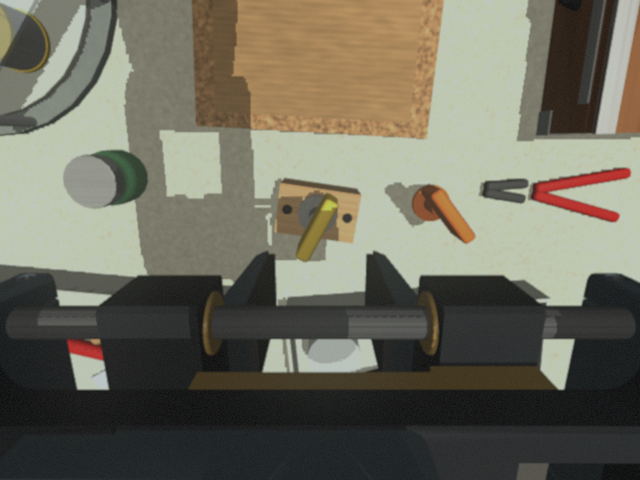

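The wrist shows the yellow key at (317,228) with its bow along world 153°. The orange one at (445,212) stays clear. I align, descend and grip.

apply_moves:
  delta_pos:
    - [-0.02,-0.02,0]
    - [-0.02,-0.02,0]
    - [-0.02,-0.02,-0.2]
    - [-0.02,-0.02,-0.4]
    - [-0.02,-0.02,-0.6]
    - [-0.02,-0.02,-0.6]
  rot:
    - [0,0,-0.326]
    - [0,0,-0.326]
    - [0,0,-0.326]
    - [0,0,-0.326]
    - [0,0,-0.326]
    - [0,0,-0.326]
  hand: [0.5,0.5,0.5,0.5,0.5,0.5]

```text
time_s: 46.57
ee_pos: [684.5, -11.3, 146.5]
ee_rot: [-179.8, -0.6, 153.4]
force: [-0.3, -0.6, -1.2]
gripper_width: 45.4
gripper_force: 0.0
```

apply_moves:
  delta_pos:
    - [0,0,-0.2]
    - [0,0,-0.4]
    - [0,0,-0.5]
    - [0,0,-0.53]
    - [0,0,-0.53]
    - [0,0,-0.53]
  rot:
    - [0,0,0]
    - [0,0,0]
    - [0,0,0]
    - [0,0,0]
    - [0,0,0]
    - [0,0,0]
  hand: [0.5,0.5,0.5,0.5,0.5,0.5]

```text
time_s: 47.07
ee_pos: [690.0, -13.1, 89.2]
ee_rot: [179.9, 0.1, 153.3]
force: [-0.4, -0.4, 0.4]
gripper_width: 45.5
gripper_force: 0.0
```

apply_moves:
  delta_pos:
    - [0,0,0]
    - [0,0,0]
    - [0,0,0]
    - [0,0,0]
    - [0,0,0]
    - [0,0,0]
    - [0,0,0]
    - [0,0,0]
  rot:
    - [0,0,0]
    - [0,0,0]
    - [0,0,0]
    - [0,0,0]
    - [0,0,0]
    - [0,0,0]
    - [0,0,0]
    - [0,0,0]
  hand: [0.05,0.05,0.05,0.05,0.05,0.05,0.05,0.05]
  newtons: 8

```text
time_s: 47.73
ee_pos: [689.4, -13.5, 87.7]
ee_rot: [180.0, 0.0, 153.3]
force: [-0.4, -0.5, 2.3]
gripper_width: 11.7
gripper_force: 8.0
```

apply_moves:
  delta_pos:
    - [0,0,0]
    - [0,0,0]
    - [0,0,0.1]
    - [0,0,0.3]
    - [0,0,0.6]
    - [0,0,0.9]
    - [0,0,1]
    - [0,0,1]
  rot:
    - [0,0,0]
    - [0,0,0]
    - [0,0,0]
    - [0,0,0]
    - [0,0,0]
    - [0,0,0]
    - [0,0,0]
    - [0,0,0]
  hand: [0.05,0.05,0.05,0.05,0.05,0.05,0.05,0.05]
  newtons: 40

```text
time_s: 48.4
ee_pos: [691.3, -13.6, 213.0]
ee_rot: [179.8, 0.5, 153.3]
force: [1.0, 0.3, -0.7]
gripper_width: 11.7
gripper_force: 40.0
```

apply_moves:
  delta_pos:
    - [-0.25,0.3,0]
    - [-0.5,0.6,0]
    - [-0.78,0.95,0]
    - [-0.78,0.95,0]
    - [-0.78,0.95,0]
  rot:
    - [0,0,0]
    - [0,0,0]
    - [0,0,0]
    - [0,0,0]
    - [0,0,0]
  hand: [0.05,0.05,0.05,0.05,0.05]

```text
time_s: 48.82
ee_pos: [591.3, 103.9, 206.2]
ee_rot: [-179.9, -0.3, 153.5]
force: [0.1, -0.6, -1.9]
gripper_width: 11.9
gripper_force: 40.0
```

apply_moves:
  delta_pos:
    - [-0.25,0.3,0]
    - [-0.5,0.6,0]
    - [-0.78,0.95,0]
    - [-0.78,0.95,0]
    - [-0.78,0.95,0]
  rot:
    - [0,0,0]
    - [0,0,0]
    - [0,0,0]
    - [0,0,0]
    - [0,0,0]
  hand: [0.05,0.05,0.05,0.05,0.05]

```text
time_s: 49.23
ee_pos: [498.8, 216.8, 206.4]
ee_rot: [-179.9, -0.2, 153.5]
force: [-0.5, -1.0, -1.3]
gripper_width: 12.0
gripper_force: 40.0
```

Run:
```python
from h import *
st=env.state(); print(np.round(st["ee_pos"],1),np.round(st["ee_rot"],1),st["gripper_width"],np.round(st["force"],1))
w=viewer.grab_frame("wrist"); c=cam(w,st)
for q,z in(("lock",90),("plug",78),("lid_hinge",70)):
    for d in spotter.landmark_of(w,q)[:1]: print(q,round(d["score"],2),np.round(d["position"]),np.round(onz(c,d["position"],z),1)); 
p=proj(c,[450,242,90]); print(p)
x,y=np.clip(int(p[0])-60,0,520),np.clip(int(p[1])-50,0,380)
H=np.zeros((600,800,3),np.uint8); H[:300,:400]=cv2.resize(w["pixels"],(400,300)); H[300:600,:360]=cv2.resize(w["pixels"][y:y+100,x:x+120],(360,300),interpolation=cv2.INTER_CUBIC)
H[:300,400:800]=cv2.resize(w["pixels"][180:405,170:470],(400,300),interpolation=cv2.INTER_CUBIC)
print(x,y); cv2.imwrite("pics/m10.png",H[:,:,::-1]); np.save("w10.npy",w["pixels"])
# key model projection in tool frame: bow far end at tool x=+28
R=Ro.from_euler('xyz',st["ee_rot"],degrees=True).as_matrix()
for xx in(28,-28):
  for yy in(-6,6):
    for zz in(-28.3,):  # bow top = TCP+28.3 world up -> tool z -28.3
        print(xx,yy,np.round(proj(c,st["ee_pos"]+R@np.array([xx,yy,zz])),1))
```

```text
[498.8 216.8 206.4] [-179.9   -0.2  153.5] 12.029288795199905 [-0.5 -1.  -1.3]
lock 0.74 [325. 156.] [447.5 246.5  90. ]
plug 0.73 [324. 158.] [448.9 245.   78. ]
lid_hinge 0.67 [519.  47.] [441.2 419.6  70. ]
[321.39890586 161.84300944]
261 111
28 -6 [305.8 250. ]
28 6 [334.2 250. ]
-28 -6 [307.1 365.2]
-28 6 [333.  365.2]
```

View pics/m10.png

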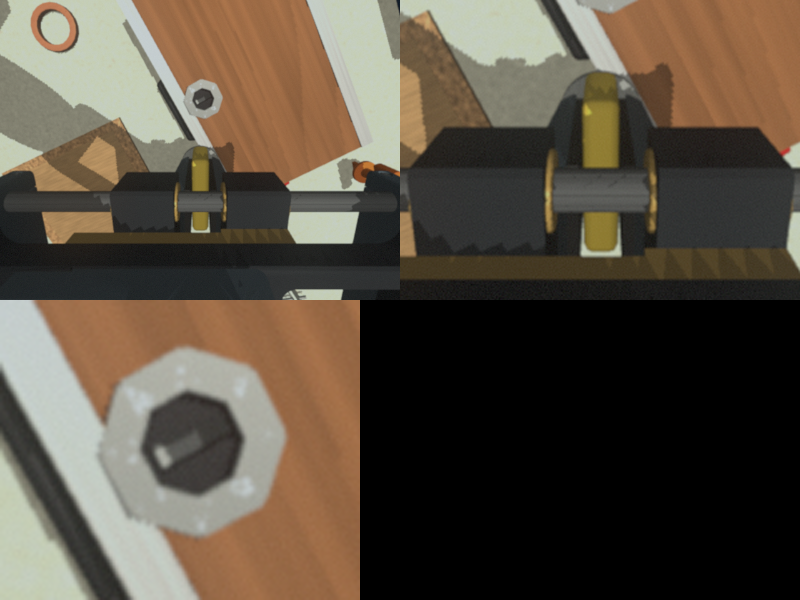

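The lock crop shows the keyway in the dark mouth (crop centre (192,442)) running about 25° above image right. That is world direction about 89°. The key is held centrally. I rotate to it and measure once more.

apply_moves:
  delta_pos:
    - [-0.1,-0.27,0]
    - [-0.2,-0.27,0]
    - [-0.3,-0.27,0]
    - [-0.435,-0.27,0]
    - [-0.435,-0.27,0]
    - [-0.435,-0.27,0]
    - [-0.435,-0.27,0]
    - [-0.435,-0.27,0]
    - [-0.435,-0.27,0]
    - [-0.435,-0.27,0]
  rot:
    - [0,0,-0.75]
    - [0,0,-0.75]
    - [0,0,-0.75]
    - [0,0,-0.75]
    - [0,0,-0.75]
    - [0,0,-0.75]
    - [0,0,-0.75]
    - [0,0,-0.75]
    - [0,0,-0.75]
    - [0,0,-0.75]
  hand: [0.05,0.05,0.05,0.05,0.05,0.05,0.05,0.05,0.05,0.05]

```text
time_s: 50.27
ee_pos: [450.8, 180.9, 207.2]
ee_rot: [180.0, 0.0, 88.6]
force: [0.2, 0.3, -0.8]
gripper_width: 11.9
gripper_force: 40.0
```

apply_moves:
  delta_pos:
    - [0,0,0]
    - [0,0,0]
    - [0,0,0]
    - [0,0,0]
  rot:
    - [0,0,0]
    - [0,0,0]
    - [0,0,0]
    - [0,0,0]
  hand: [0.05,0.05,0.05,0.05]

```text
time_s: 50.6
ee_pos: [450.0, 181.9, 207.4]
ee_rot: [180.0, 0.0, 88.9]
force: [-0.0, -0.2, -0.9]
gripper_width: 11.9
gripper_force: 40.0
```

Run:
```python
from h import *
st=env.state(); print(np.round(st["ee_pos"],1),np.round(st["ee_rot"],1),np.round(st["qpos"]),np.round(st["qvel"],1))
w=viewer.grab_frame("wrist"); c=cam(w,st)
for q,z in(("lock",90),("plug",78),("lid_hinge",70)):
    for d in spotter.landmark_of(w,q)[:1]: print(q,round(d["score"],2),np.round(d["position"]),np.round(onz(c,d["position"],z),1)); 
p=proj(c,[449,244,90]); x,y=int(p[0])-40,int(p[1])-30; print(p,x,y)
# mouth: dark region within escutcheon
g=cv2.cvtColor(w["pixels"],cv2.COLOR_RGB2GRAY)
cr=cv2.resize(w["pixels"][y:y+60,x:x+80],(800,600),interpolation=cv2.INTER_CUBIC)
cr=np.clip(cr.astype(float)*1.6,0,255).astype(np.uint8)
cv2.imwrite("pics/m11.png",cr[:,:,::-1])
sub=g[y:y+60,x:x+80]; m=(sub<70).astype(np.uint8); n,l,s,ce=cv2.connectedComponentsWithStats(m)
for i in range(1,n):
    if s[i,4]>60: print(s[i],ce[i]+[x,y],onz(c,ce[i]+[x,y],80),onz(c,np.array([s[i,0]+s[i,2]/2-.5+x,s[i,1]+s[i,3]/2-.5+y]),90))
```

```text
[450.  181.9 207.4] [180.    0.   88.9] [ 21.  10. 101.  -0.  68.  22.] [ 0.3 -0.1  0.1 -0.   0.1  0.5]
lock 0.75 [318. 147.] [448.4 247.3  90. ]
plug 0.87 [318. 149.] [448.2 244.7  78. ]
lid_hinge 0.73 [316.  73.] [448.1 304.3  70. ]
[319.05674607 150.87712781] 279 120
[ 24  13  32  32 709] [318.52609309 147.74188999] [448.57258793 246.09007153  80.        ] [448.59899831 245.83828344  90.        ]
```

View pics/m11.png

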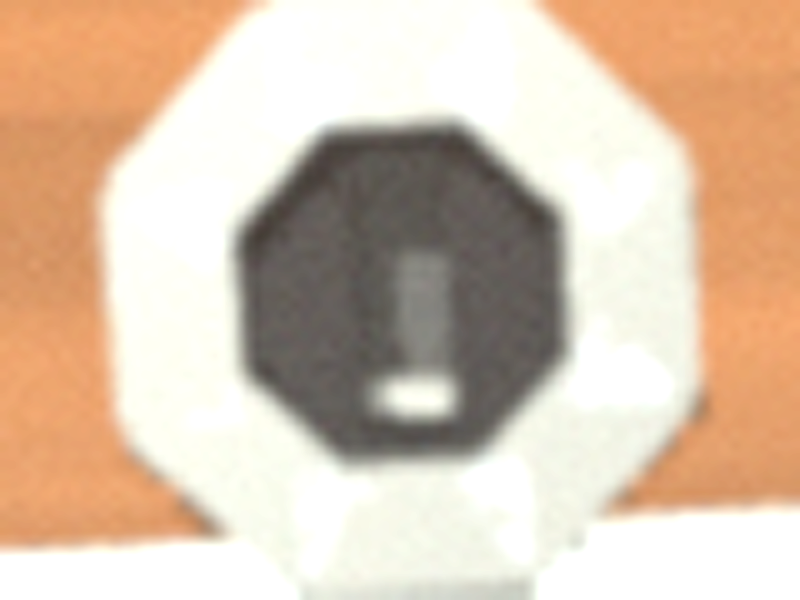

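The keyway points along the image vertical, so the key at yaw 89° already lines up. The mouth centre is about (448.6,245.8). I hover the key just above the mouth and check with the fixed cameras.

apply_moves:
  delta_pos:
    - [-0.008,0.3,0]
    - [-0.008,0.517,0]
    - [-0.008,0.517,-0.1]
    - [-0.008,0.517,-0.2]
    - [-0.008,0.517,-0.37]
    - [-0.008,0.517,-0.37]
    - [-0.008,0.517,-0.37]
    - [-0.008,0.517,-0.37]
  rot:
    - [0,0,0]
    - [0,0,0]
    - [0,0,0]
    - [0,0,0]
    - [0,0,0]
    - [0,0,0]
    - [0,0,0]
    - [0,0,0]
  hand: [0.05,0.05,0.05,0.05,0.05,0.05,0.05,0.05]

```text
time_s: 51.47
ee_pos: [449.4, 244.4, 163.9]
ee_rot: [179.9, -0.0, 88.8]
force: [1.1, 0.5, -1.5]
gripper_width: 12.0
gripper_force: 40.0
```

Run:
```python
from h import *
st=env.state(); print(np.round(st["ee_pos"],1),np.round(st["ee_rot"],1),np.round(st["force"],1))
H=np.zeros((600,800,3),np.uint8)
for k,n in enumerate(("scene","side")):
    g=viewer.grab_frame(n); c=cam(g); e=st["ee_pos"]
    for q in("lock",):
        for d in spotter.landmark_of(g,q)[:1]: print(n,q,round(d["score"],2),np.round(d["position"]),np.round(onz(c,d["position"],90),1))
    p=proj(c,[449,244,100]); x,y=int(p[0])-25,int(p[1])-35; print(n,x,y)
    for nm,Z in(("tip",-66.7),("flangebot",-42.7)):
        print(nm,[np.round((proj(c,e+np.array([dx,dy,Z]))-[x,y])*8).tolist() for dx,dy in((0,0),(19,0),(-19,0),(0,10),(0,-10))])
    print("mouth",[np.round((proj(c,[449+dx,244+dy,90])-[x,y])*8).tolist() for dx,dy in((0,0),(22,0),(-22,0),(0,22),(0,-22))])
    H[:480,k*400:k*400+400]=cv2.resize(g["pixels"][y:y+60,x:x+50],(400,480),interpolation=cv2.INTER_CUBIC)
cv2.imwrite("pics/m12.png",np.clip(H*1.3,0,255).astype(np.uint8)[:480,:,::-1])
```

```text
[449.4 244.4 163.9] [179.9  -0.   88.8] [ 1.1  0.5 -1.5]
scene lock 0.7 [360. 178.] [448.4 237.7  90. ]
scene 336 138
tip [[209.0, 289.0], [256.0, 311.0], [162.0, 268.0], [232.0, 279.0], [186.0, 300.0]]
flangebot [[213.0, 216.0], [260.0, 237.0], [166.0, 196.0], [236.0, 206.0], [189.0, 226.0]]
mouth [[206.0, 311.0], [260.0, 336.0], [152.0, 287.0], [256.0, 289.0], [155.0, 334.0]]
side lock 0.85 [318. 319.] [450.8 246.1  90. ]
side 293 280
tip [[205.0, 292.0], [131.0, 278.0], [279.0, 306.0], [196.0, 323.0], [213.0, 261.0]]
flangebot [[206.0, 232.0], [132.0, 218.0], [281.0, 246.0], [198.0, 264.0], [215.0, 201.0]]
mouth [[206.0, 308.0], [122.0, 292.0], [291.0, 325.0], [187.0, 378.0], [225.0, 241.0]]
```

View pics/m12.png

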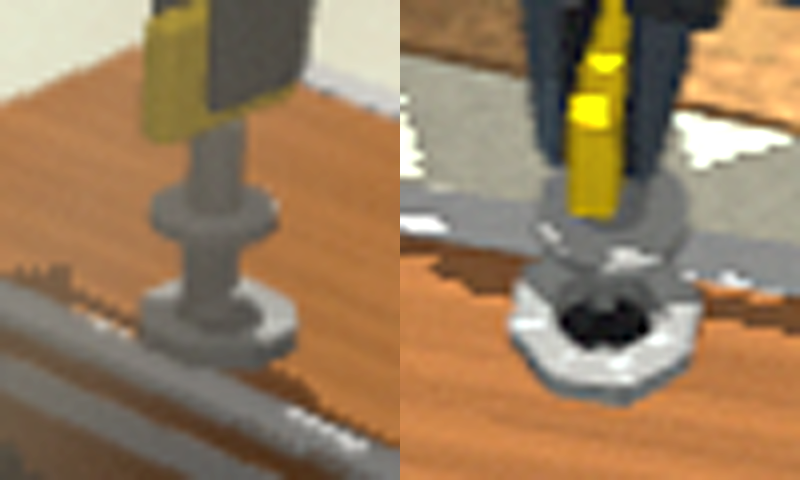

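apply_moves:
  delta_pos:
    - [0.012,0.008,0]
    - [0.012,0.008,0]
    - [0.012,0.008,-0.04]
    - [0.012,0.008,-0.08]
    - [0.012,0.008,-0.11]
    - [0.012,0.008,-0.11]
    - [0.012,0.008,-0.11]
    - [0.012,0.008,-0.11]
  rot:
    - [0,0,0]
    - [0,0,0]
    - [0,0,0]
    - [0,0,0]
    - [0,0,0]
    - [0,0,0]
    - [0,0,0]
    - [0,0,0]
  hand: [0.05,0.05,0.05,0.05,0.05,0.05,0.05,0.05]

```text
time_s: 52.33
ee_pos: [450.1, 245.2, 149.6]
ee_rot: [-180.0, -0.0, 88.8]
force: [-0.7, 1.2, -2.2]
gripper_width: 11.4
gripper_force: 40.0
```

```bash
python3 -c "
from h import *
st=env.state(); print(np.round(st['ee_pos'],2),np.round(st['force'],2),np.round(st['torque'],2))"
```

```text
[450.08 245.25 149.62] [-0.69  1.24 -2.21] [ 0.38  0.02 -0.01]
```

The tip is inside the mouth without contact. I go down to the plug gently.

apply_moves:
  delta_pos:
    - [0,0,-0.02]
    - [0,0,-0.035]
    - [0,0,-0.045]
    - [0,0,-0.045]
    - [0,0,-0.045]
    - [0,0,-0.045]
  rot:
    - [0,0,0]
    - [0,0,0]
    - [0,0,0]
    - [0,0,0]
    - [0,0,0]
    - [0,0,0]
  hand: [0.05,0.05,0.05,0.05,0.05,0.05]

```text
time_s: 52.83
ee_pos: [450.6, 245.3, 144.8]
ee_rot: [180.0, -0.0, 88.8]
force: [-0.2, 2.4, 2.1]
gripper_width: 11.8
gripper_force: 40.0
```

apply_moves:
  delta_pos:
    - [0,0,-0.006]
    - [0,0,-0.012]
    - [0,0,-0.012]
    - [0,0,-0.012]
  rot:
    - [0,0,0]
    - [0,0,0]
    - [0,0,0]
    - [0,0,0]
  hand: [0.05,0.05,0.05,0.05]

```text
time_s: 53.17
ee_pos: [450.7, 245.3, 144.3]
ee_rot: [179.9, -0.0, 88.8]
force: [-1.4, 0.9, 7.4]
gripper_width: 11.9
gripper_force: 40.0
```

The key rests on the plug with 7 N. I rock it.

apply_moves:
  delta_pos:
    - [0,0,0]
    - [0,0,0]
    - [0,0,0]
    - [0,0,0]
    - [0,0,0]
    - [0,0,0]
  rot:
    - [0,0,0.04]
    - [0,0,0.08]
    - [0,0,0.12]
    - [0,0,0.15]
    - [0,0,0.15]
    - [0,0,0.15]
  hand: [0.05,0.05,0.05,0.05,0.05,0.05]

```text
time_s: 53.67
ee_pos: [449.7, 245.3, 144.1]
ee_rot: [-180.0, -0.1, 101.7]
force: [-2.9, 1.2, 8.4]
gripper_width: 11.8
gripper_force: 40.0
```

apply_moves:
  delta_pos:
    - [0,0,0]
    - [0,0,0]
    - [0,0,0]
    - [0,0,0]
    - [0,0,0]
    - [0,0,0]
    - [0,0,0]
    - [0,0,0]
    - [0,0,0]
    - [0,0,0]
  rot:
    - [0,0,-0.04]
    - [0,0,-0.08]
    - [0,0,-0.12]
    - [0,0,-0.16]
    - [0,0,-0.2]
    - [0,0,-0.24]
    - [0,0,-0.28]
    - [0,0,-0.3]
    - [0,0,-0.3]
    - [0,0,-0.3]
  hand: [0.05,0.05,0.05,0.05,0.05,0.05,0.05,0.05,0.05,0.05]

```text
time_s: 54.5
ee_pos: [451.8, 245.4, 144.7]
ee_rot: [179.8, -0.1, 76.0]
force: [-0.7, 0.5, 6.9]
gripper_width: 12.0
gripper_force: 40.0
```

No drop, so the key is probably slightly off-centre. I probe the mouth walls to find its centre.

apply_moves:
  delta_pos:
    - [0,0,0.035]
    - [0,0,0.035]
    - [0,0,0.035]
    - [0,0,0.035]
    - [0,0.02,0.035]
    - [0,0.035,0.035]
    - [0,0.035,0.035]
    - [0,0.035,0.035]
  rot:
    - [0,0,0.15]
    - [0,0,0.15]
    - [0,0,0.15]
    - [0,0,0.15]
    - [0,0,0.15]
    - [0,0,0.15]
    - [0,0,0.15]
    - [0,0,0.15]
  hand: [0.05,0.05,0.05,0.05,0.05,0.05,0.05,0.05]

```text
time_s: 55.17
ee_pos: [450.1, 249.0, 146.9]
ee_rot: [-180.0, 0.1, 88.8]
force: [-0.2, -0.3, -1.4]
gripper_width: 11.8
gripper_force: 40.0
```

apply_moves:
  delta_pos:
    - [0,-0.02,0]
    - [0,-0.04,0]
    - [0,-0.06,0]
    - [0,-0.075,0]
    - [0,-0.075,0]
    - [0,-0.075,0]
  rot:
    - [0,0,0]
    - [0,0,0]
    - [0,0,0]
    - [0,0,0]
    - [0,0,0]
    - [0,0,0]
  hand: [0.05,0.05,0.05,0.05,0.05,0.05]

```text
time_s: 55.67
ee_pos: [450.3, 242.8, 147.5]
ee_rot: [180.0, -0.4, 88.7]
force: [-1.6, 7.3, -3.1]
gripper_width: 12.0
gripper_force: 40.0
```

apply_moves:
  delta_pos:
    - [0,0.035,0]
    - [0,0.035,0]
    - [0.03,0.035,0]
    - [0.06,0.035,0]
    - [0.06,0.035,0]
    - [0.06,0.035,0]
  rot:
    - [0,0,0]
    - [0,0,0]
    - [0,0,0]
    - [0,0,0]
    - [0,0,0]
    - [0,0,0]
  hand: [0.05,0.05,0.05,0.05,0.05,0.05]

```text
time_s: 56.17
ee_pos: [455.6, 244.4, 146.8]
ee_rot: [-179.7, 0.0, 88.7]
force: [-6.2, 2.4, 0.2]
gripper_width: 11.4
gripper_force: 40.0
```

apply_moves:
  delta_pos:
    - [-0.03,0,0]
    - [-0.06,0,0]
    - [-0.09,0,0]
    - [-0.12,0,0]
    - [-0.12,0,0]
    - [-0.12,0,0]
    - [-0.12,0,0]
  rot:
    - [0,0,0]
    - [0,0,0]
    - [0,0,0]
    - [0,0,0]
    - [0,0,0]
    - [0,0,0]
    - [0,0,0]
  hand: [0.05,0.05,0.05,0.05,0.05,0.05,0.05]

```text
time_s: 56.75
ee_pos: [444.6, 245.2, 147.9]
ee_rot: [179.8, -0.1, 88.8]
force: [4.3, 2.1, -2.0]
gripper_width: 11.9
gripper_force: 40.0
```

apply_moves:
  delta_pos:
    - [0.03,0,0]
    - [0.056,0,0]
    - [0.056,0.02,0]
    - [0.056,0.04,0]
    - [0.056,0.06,0]
    - [0.056,0.06,0]
    - [0.056,0.06,0]
  rot:
    - [0,0,0]
    - [0,0,0]
    - [0,0,0]
    - [0,0,0]
    - [0,0,0]
    - [0,0,0]
    - [0,0,0]
  hand: [0.05,0.05,0.05,0.05,0.05,0.05,0.05]

```text
time_s: 57.33
ee_pos: [449.1, 250.1, 146.7]
ee_rot: [-179.9, 0.2, 88.9]
force: [-0.2, -4.7, -1.9]
gripper_width: 11.6
gripper_force: 40.0
```

apply_moves:
  delta_pos:
    - [-0.003,-0.046,0]
    - [-0.003,-0.046,0]
    - [-0.003,-0.046,-0.015]
    - [-0.003,-0.046,-0.033]
    - [-0.003,-0.046,-0.033]
    - [-0.003,-0.046,-0.033]
  rot:
    - [0,0,0]
    - [0,0,0]
    - [0,0,0]
    - [0,0,0]
    - [0,0,0]
    - [0,0,0]
  hand: [0.05,0.05,0.05,0.05,0.05,0.05]

```text
time_s: 57.83
ee_pos: [449.4, 246.4, 143.1]
ee_rot: [-180.0, -0.0, 88.8]
force: [0.8, 0.2, -1.0]
gripper_width: 11.5
gripper_force: 40.0
```

apply_moves:
  delta_pos:
    - [0,0,0]
    - [0,0,0]
    - [0,0,0]
    - [0,0,0]
    - [0,0,0]
    - [0,0,0]
  rot:
    - [0,0,0.03]
    - [0,0,0.06]
    - [0,0,0.09]
    - [0,0,0.12]
    - [0,0,0.12]
    - [0,0,0.12]
  hand: [0.05,0.05,0.05,0.05,0.05,0.05]

```text
time_s: 58.33
ee_pos: [449.7, 246.4, 143.4]
ee_rot: [180.0, -0.0, 99.1]
force: [-0.5, 0.6, -2.5]
gripper_width: 11.9
gripper_force: 40.0
```

apply_moves:
  delta_pos:
    - [0,0,0]
    - [0,0,0]
    - [0,0,0]
    - [0,0,0]
    - [0,0,0]
    - [0,0,0]
    - [0,0,0]
    - [0,0,0]
    - [0,0,0]
    - [0,0,0]
  rot:
    - [0,0,-0.03]
    - [0,0,-0.06]
    - [0,0,-0.09]
    - [0,0,-0.12]
    - [0,0,-0.15]
    - [0,0,-0.18]
    - [0,0,-0.21]
    - [0,0,-0.24]
    - [0,0,-0.24]
    - [0,0,-0.24]
  hand: [0.05,0.05,0.05,0.05,0.05,0.05,0.05,0.05,0.05,0.05]

```text
time_s: 59.17
ee_pos: [450.2, 246.0, 143.4]
ee_rot: [179.9, 0.0, 78.6]
force: [2.4, -2.0, -1.5]
gripper_width: 11.8
gripper_force: 40.0
```

The upward force vanished, so the key is in the keyway. I lower it home.

apply_moves:
  delta_pos:
    - [0,0,-0.02]
    - [0,0,-0.04]
    - [0,0,-0.06]
    - [0,0,-0.075]
    - [0,0,-0.085]
    - [0,0,-0.085]
    - [0,0,-0.085]
  rot:
    - [0,0,0]
    - [0,0,0]
    - [0,0,0]
    - [0,0,0]
    - [0,0,0]
    - [0,0,0]
    - [0,0,0]
  hand: [0.05,0.05,0.05,0.05,0.05,0.05,0.05]

```text
time_s: 59.75
ee_pos: [450.3, 247.0, 134.6]
ee_rot: [179.9, -0.2, 78.5]
force: [0.3, -0.2, 6.5]
gripper_width: 11.9
gripper_force: 40.0
```

```bash
python3 -c "
from h import *
st=env.state(); print(np.round(st['ee_pos'],2),np.round(st['force'],2),np.round(st['torque'],2),np.round(st['qpos']))"
```

```text
[450.32 247.03 134.61] [ 0.32 -0.21  6.49] [-0.08 -0.15  0.14] [ 27.  17. 105.   0.  59.  39.]
```

apply_moves:
  delta_pos:
    - [0,0,0]
    - [0,0,0]
    - [0,0,0]
    - [0,0,0]
    - [0,0,0]
    - [0,0,0]
    - [0,0,0]
    - [0,0,0]
    - [0,0,0]
    - [0,0,0]
  rot:
    - [0,0,-0.05]
    - [0,0,-0.1]
    - [0,0,-0.15]
    - [0,0,-0.2]
    - [0,0,-0.25]
    - [0,0,-0.3]
    - [0,0,-0.35]
    - [0,0,-0.4]
    - [0,0,-0.4]
    - [0,0,-0.4]
  hand: [0.05,0.05,0.05,0.05,0.05,0.05,0.05,0.05,0.05,0.05]

```text
time_s: 60.58
ee_pos: [451.3, 246.5, 134.6]
ee_rot: [179.9, -0.2, 44.2]
force: [2.9, -1.3, 6.1]
gripper_width: 11.8
gripper_force: 40.0
```

```bash
python3 -c "
from h import *
st=env.state(); print(np.round(st['ee_pos'],2),np.round(st['force'],2),np.round(st['torque'],2),np.round(st['qpos']))"
```

```text
[451.28 246.54 134.62] [ 2.87 -1.26  6.12] [-0.43 -0.66  0.13] [ 27.  17. 105.  -0.  59.  73.]
```

apply_moves:
  delta_pos:
    - [0,0,0]
    - [0,0,0]
    - [0,0,0]
    - [0,0,0]
    - [0,0,0]
    - [0,0,0]
    - [0,0,0]
    - [0,0,0]
  rot:
    - [0,0,-0.05]
    - [0,0,-0.1]
    - [0,0,-0.15]
    - [0,0,-0.2]
    - [0,0,-0.25]
    - [0,0,-0.3]
    - [0,0,-0.3]
    - [0,0,-0.3]
  hand: [0.05,0.05,0.05,0.05,0.05,0.05,0.05,0.05]

```text
time_s: 61.25
ee_pos: [451.7, 245.9, 134.6]
ee_rot: [179.9, -0.3, 18.4]
force: [4.0, -3.6, 5.5]
gripper_width: 11.8
gripper_force: 40.0
```

```bash
python3 -c "
from h import *
st=env.state(); print(np.round(st['ee_pos'],2),np.round(st['ee_rot'],2),np.round(st['force'],2),np.round(st['torque'],2),np.round(st['qpos']))"
```

```text
[451.74 245.86 134.61] [179.88  -0.3   18.44] [ 3.98 -3.56  5.47] [-0.9  -0.91  0.17] [ 27.  17. 105.  -0.  59.  99.]
```

apply_moves:
  delta_pos:
    - [0.003,-0.003,0]
    - [0.003,-0.003,0]
    - [0.003,-0.003,0]
    - [0.003,-0.003,0]
    - [0.003,-0.003,0]
    - [0.003,-0.003,0]
  rot:
    - [0,0,-0.03]
    - [0,0,-0.06]
    - [0,0,-0.09]
    - [0,0,-0.12]
    - [0,0,-0.12]
    - [0,0,-0.12]
  hand: [0.05,0.05,0.05,0.05,0.05,0.05]

```text
time_s: 61.75
ee_pos: [451.8, 245.5, 134.7]
ee_rot: [179.9, -0.3, 8.3]
force: [2.7, -3.5, 6.0]
gripper_width: 12.0
gripper_force: 40.0
```

```bash
python3 -c "
from h import *
st=env.state(); print(np.round(st['ee_pos'],2),np.round(st['ee_rot'],2),np.round(st['force'],2),np.round(st['torque'],2),np.round(st['qpos']))"
```

```text
[451.81 245.5  134.68] [179.92  -0.29   8.25] [ 2.66 -3.54  6.03] [-0.78 -0.66  0.78] [ 27.  17. 105.  -0.  59. 109.]
```

apply_moves:
  delta_pos:
    - [0,0,0]
    - [0,0,0]
    - [0,0,0]
    - [0,0,0]
  rot:
    - [0,0,-0.03]
    - [0,0,-0.05]
    - [0,0,-0.05]
    - [0,0,-0.05]
  hand: [0.05,0.05,0.05,0.05]

```text
time_s: 62.08
ee_pos: [451.7, 245.6, 134.7]
ee_rot: [179.9, -0.3, 4.0]
force: [2.6, -1.4, 5.4]
gripper_width: 12.2
gripper_force: 40.5
```

```bash
python3 -c "
from h import *
st=env.state(); print(np.round(st['ee_pos'],2),np.round(st['ee_rot'],2),np.round(st['force'],2),np.round(st['torque'],2),np.round(st['gripper_width'],2))"
```

```text
[451.73 245.61 134.71] [179.93  -0.29   4.05] [ 2.57 -1.41  5.44] [-0.66 -0.62  1.18] 12.21
```

The stop is reached: torque climbs from 0.15 to 1.2 N m. I ease back, draw the key out and check the plug.

apply_moves:
  delta_pos:
    - [0,0,0]
    - [0,0,0]
    - [0,0,0.01]
    - [0,0,0.05]
    - [0,0,0.1]
    - [0,0,0.2]
    - [0,0,0.3]
    - [0,0,0.5]
    - [0,0,0.6]
    - [0,0,0.6]
  rot:
    - [0,0,0.06]
    - [0,0,0.09]
    - [0,0,0.09]
    - [0,0,0.09]
    - [0,0,0.09]
    - [0,0,0.09]
    - [0,0,0.09]
    - [0,0,0.09]
    - [0,0,0.09]
    - [0,0,0.09]
  hand: [0.05,0.05,0.05,0.05,0.05,0.05,0.05,0.05,0.05,0.05]

```text
time_s: 62.92
ee_pos: [450.6, 246.9, 207.4]
ee_rot: [-179.9, -0.2, 11.4]
force: [-0.2, -0.1, -0.6]
gripper_width: 11.8
gripper_force: 40.0
```

apply_moves:
  delta_pos:
    - [-0.25,0,0.05]
    - [-0.5,-0.1,0.05]
    - [-0.5,-0.1,0.05]
    - [-0.5,-0.1,0.05]
    - [-0.5,-0.1,0.05]
  rot:
    - [0,0,0]
    - [0,0,0]
    - [0,0,0]
    - [0,0,0]
    - [0,0,0]
  hand: [0.05,0.05,0.05,0.05,0.05]

```text
time_s: 63.33
ee_pos: [389.7, 234.0, 210.5]
ee_rot: [-180.0, 0.0, 11.5]
force: [-0.0, 0.3, -0.9]
gripper_width: 11.9
gripper_force: 40.0
```

Run:
```python
from h import *
st=env.state(); print(np.round(st["ee_pos"],1),np.round(st["ee_rot"],1),np.round(st["force"],1),st["gripper_width"])
w=viewer.grab_frame("wrist"); c=cam(w,st); sc=viewer.grab_frame("scene")
p=proj(c,[450,246,90]); x,y=int(p[0])-40,int(p[1])-30; print(p,x,y)
a=cv2.resize(w["pixels"][y:y+60,x:x+80],(400,300),interpolation=cv2.INTER_CUBIC)
H=np.zeros((300,800,3),np.uint8); H[:,:400]=np.clip(a*1.5,0,255); H[:,400:]=cv2.resize(w["pixels"],(400,300))
cv2.imwrite("pics/m13.png",H[:,:,::-1])
```

```text
[389.7 234.  210.5] [-180.     0.    11.5] [-0.   0.3 -0.9] 11.922774848351155
[321.66578923 149.17068121] 281 119
```

View pics/m13.png

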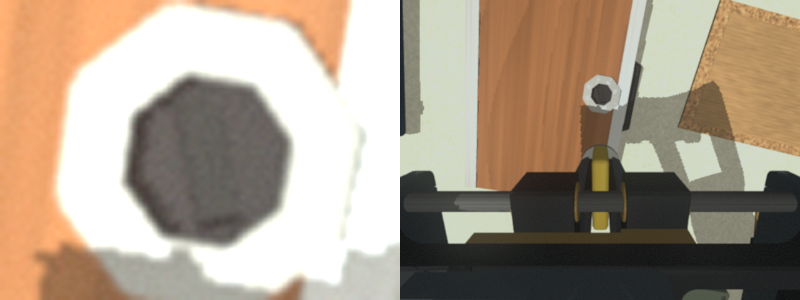

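The plug slot now lies at about world 23°, which matches the stop at 1.2 rad clockwise. I carry the key back to the block.

apply_moves:
  delta_pos:
    - [0.25,-0.2,0]
    - [0.5,-0.4,0]
    - [0.834,-0.69,0]
    - [0.834,-0.69,0]
    - [0.834,-0.69,0]
  rot:
    - [0,0,-0.15]
    - [0,0,-0.15]
    - [0,0,-0.15]
    - [0,0,-0.15]
    - [0,0,-0.15]
  hand: [0.05,0.05,0.05,0.05,0.05]

```text
time_s: 63.85
ee_pos: [492.8, 149.2, 210.3]
ee_rot: [180.0, -0.0, -1.7]
force: [0.2, -0.2, -3.0]
gripper_width: 11.9
gripper_force: 40.0
```

apply_moves:
  delta_pos:
    - [0.25,-0.2,0]
    - [0.5,-0.4,0]
    - [0.834,-0.69,0]
    - [0.834,-0.69,0]
    - [0.834,-0.69,0]
  rot:
    - [0,0,-0.15]
    - [0,0,-0.15]
    - [0,0,-0.15]
    - [0,0,-0.15]
    - [0,0,-0.15]
  hand: [0.05,0.05,0.05,0.05,0.05]

```text
time_s: 64.27
ee_pos: [591.7, 67.0, 210.0]
ee_rot: [180.0, 0.0, -14.5]
force: [-0.3, 0.2, -0.7]
gripper_width: 11.5
gripper_force: 40.0
```

apply_moves:
  delta_pos:
    - [0.25,-0.2,0]
    - [0.5,-0.4,0]
    - [0.834,-0.69,0]
    - [0.834,-0.69,0]
    - [0.834,-0.69,0]
    - [0.834,-0.69,0]
    - [0.834,-0.69,0]
    - [0.834,-0.69,0]
  rot:
    - [0,0,-0.145]
    - [0,0,-0.145]
    - [0,0,-0.145]
    - [0,0,-0.145]
    - [0,0,-0.145]
    - [0,0,-0.145]
    - [0,0,-0.145]
    - [0,0,-0.145]
  hand: [0.05,0.05,0.05,0.05,0.05,0.05,0.05,0.05]

```text
time_s: 64.93
ee_pos: [688.8, -12.8, 211.4]
ee_rot: [-180.0, 0.1, -26.7]
force: [1.1, 0.0, -1.2]
gripper_width: 12.1
gripper_force: 40.0
```

apply_moves:
  delta_pos:
    - [0.003,0.006,-0.2]
    - [0.003,0.006,-0.4]
    - [0.003,0.006,-0.6]
    - [0.003,0.006,-0.75]
    - [0.003,0.006,-0.8]
    - [0.003,0.006,-0.84]
    - [0.003,0.006,-0.875]
    - [0.003,0.006,-0.875]
  rot:
    - [0,0,0]
    - [0,0,0]
    - [0,0,0]
    - [0,0,0]
    - [0,0,0]
    - [0,0,0]
    - [0,0,0]
    - [0,0,0]
  hand: [0.05,0.05,0.05,0.05,0.05,0.05,0.05,0.05]

```text
time_s: 65.6
ee_pos: [690.0, -13.5, 110.6]
ee_rot: [-180.0, -0.1, -26.7]
force: [-4.5, -0.9, 11.7]
gripper_width: 11.7
gripper_force: 40.0
```

apply_moves:
  delta_pos:
    - [0,0,0]
    - [0,0,0]
  rot:
    - [0,0,0]
    - [0,0,0]
  hand: [0.05,0.05]

```text
time_s: 65.77
ee_pos: [690.0, -13.5, 110.8]
ee_rot: [-180.0, -0.1, -26.7]
force: [-5.1, -1.2, 11.5]
gripper_width: 12.1
gripper_force: 40.0
```

The tip is on the block's rim. The key sits about 1.5 mm off along the bow and the gripper is now flipped. I lift a little, shift (+2.2,-1.4) mm and retry.

apply_moves:
  delta_pos:
    - [0,0,0.08]
    - [0,0,0.08]
    - [0.018,-0.012,0.08]
    - [0.018,-0.012,0.08]
    - [0.018,-0.012,0.04]
    - [0.018,-0.012,0]
    - [0.018,-0.012,0]
    - [0.018,-0.012,0]
  rot:
    - [0,0,0]
    - [0,0,0]
    - [0,0,0]
    - [0,0,0]
    - [0,0,0]
    - [0,0,0]
    - [0,0,0]
    - [0,0,0]
  hand: [0.05,0.05,0.05,0.05,0.05,0.05,0.05,0.05]

```text
time_s: 66.43
ee_pos: [692.5, -15.4, 105.0]
ee_rot: [180.0, 0.0, -26.8]
force: [1.5, -0.0, -1.7]
gripper_width: 11.6
gripper_force: 40.0
```

apply_moves:
  delta_pos:
    - [0,0,-0.04]
    - [0,0,-0.08]
    - [0,0,-0.11]
    - [0,0,-0.135]
    - [0,0,-0.135]
    - [0,0,-0.135]
  rot:
    - [0,0,0]
    - [0,0,0]
    - [0,0,0]
    - [0,0,0]
    - [0,0,0]
    - [0,0,0]
  hand: [0.05,0.05,0.05,0.05,0.05,0.05]

```text
time_s: 66.93
ee_pos: [692.6, -15.4, 89.5]
ee_rot: [180.0, 0.0, -26.8]
force: [1.4, -1.0, -2.1]
gripper_width: 12.0
gripper_force: 40.0
```

apply_moves:
  delta_pos:
    - [0,0,-0.008]
    - [0,0,-0.012]
    - [0,0,-0.012]
    - [0,0,-0.012]
  rot:
    - [0,0,0]
    - [0,0,0]
    - [0,0,0]
    - [0,0,0]
  hand: [0.05,0.05,0.05,0.05]

```text
time_s: 67.27
ee_pos: [692.6, -15.3, 88.6]
ee_rot: [180.0, -0.0, -26.8]
force: [0.7, 0.2, -0.4]
gripper_width: 11.9
gripper_force: 40.0
```

apply_moves:
  delta_pos:
    - [0,0,-0.006]
    - [0,0,-0.012]
    - [0,0,-0.012]
    - [0,0,-0.012]
  rot:
    - [0,0,0]
    - [0,0,0]
    - [0,0,0]
    - [0,0,0]
  hand: [0.05,0.05,0.05,0.05]

```text
time_s: 67.6
ee_pos: [692.6, -15.3, 87.5]
ee_rot: [-180.0, -0.0, -26.8]
force: [0.5, 0.4, 2.0]
gripper_width: 11.9
gripper_force: 40.0
```

The flange is seated, with force turning upward. I release and retreat straight up.

apply_moves:
  delta_pos:
    - [0,0,0]
    - [0,0,0]
    - [0,0,0]
    - [0,0,0]
    - [0,0,0.1]
    - [0,0,0.3]
    - [0,0,0.6]
    - [0,0,0.9]
    - [0,0,1]
    - [0,0,1]
  rot:
    - [0,0,0]
    - [0,0,0]
    - [0,0,0]
    - [0,0,0]
    - [0,0,0]
    - [0,0,0]
    - [0,0,0]
    - [0,0,0]
    - [0,0,0]
    - [0,0,0]
  hand: [0.4,0.4,0.4,0.4,0.4,0.4,0.4,0.4,0.4,0.4]

```text
time_s: 68.43
ee_pos: [695.0, -15.4, 213.2]
ee_rot: [-179.8, -0.5, -26.8]
force: [0.5, 0.1, 0.1]
gripper_width: 36.4
gripper_force: 0.0
```

apply_moves:
  delta_pos:
    - [-0.3,-0.2,0.1]
    - [-0.6,-0.4,0.2]
    - [-0.9,-0.6,0.2]
    - [-1,-0.6,0.2]
    - [-1,-0.6,0.2]
  rot:
    - [0,0,0]
    - [0,0,0]
    - [0,0,0]
    - [0,0,0]
    - [0,0,0]
  hand: [0.4,0.4,0.4,0.4,0.4]

```text
time_s: 68.85
ee_pos: [568.2, -88.6, 231.0]
ee_rot: [179.9, 0.2, -26.9]
force: [0.7, -0.7, -1.2]
gripper_width: 36.3
gripper_force: 0.0
```

Run:
```python
from h import *
st=env.state(); print(np.round(st["ee_pos"],1),st["time_s"])
f=viewer.grab_frame("side"); sc=viewer.grab_frame("scene")
H=np.zeros((600,800,3),np.uint8)
H[:300,:400]=cv2.resize(f["pixels"][120:420,120:520],(400,300))
H[300:600,:400]=cv2.resize(sc["pixels"][120:420,60:460],(400,300))
H[:300,400:800]=cv2.resize(f["pixels"][195:255,210:290],(400,300),interpolation=cv2.INTER_CUBIC)
H[300:600,400:800]=cv2.resize(sc["pixels"][240:315,320:420],(400,300),interpolation=cv2.INTER_CUBIC)
cv2.imwrite("pics/m14.png",H[:,:,::-1])
```

```text
[568.2 -88.6 231. ] 68.85
```

View pics/m14.png

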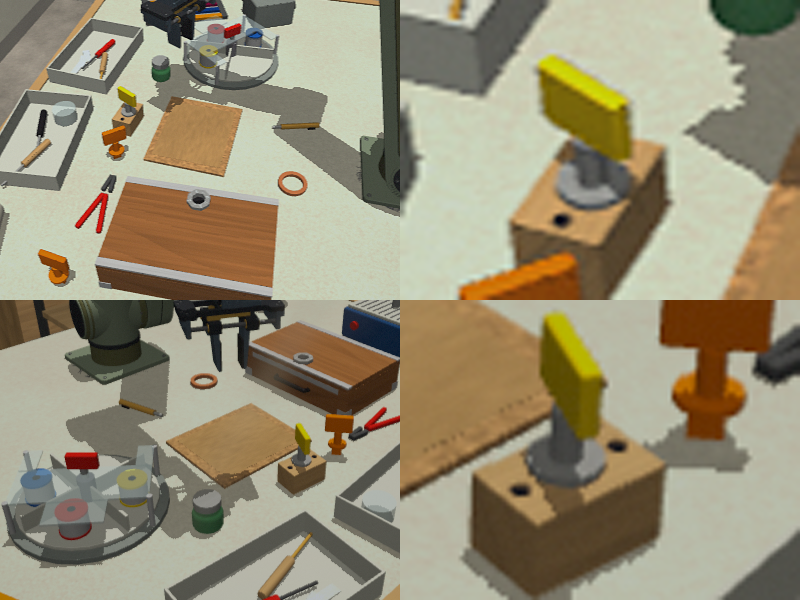

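The key stands upright with its flange flat on the block, the lid is shut, the other spools are in the carousel and the bystanders are undisturbed. I hand the job in.

```bash
python3 -c "
from workcell import env
print(env.job_done())"
```

```text
the job is handed in; nothing more can be done
None
```

I handed the job in at about 69 s: green spool and all three strips packed, lid shut, bolt turned to its stop, and the key back upright in its block. The judge gave no result, and one strip met the front wall at about 17 N on the way in.

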